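Sort test bars by length into the rack rows

TASK

Release the sorting rack by pulling its red locking lever fully toward the robot, then pluck every test bar from the dark grey pocket tray and sort the bars by length into the rack: each bar lies flat, fully down in a pocket of the row whose pockets match its length (yellow ends for the shortest, green for the middle length, blue for the longest). When all are in, lock the rack again by throwing the lever fully over, away from the robot; do not knock the beaker, bottles or tape on the bench about.

Things in the scene. Friction and masses are not known exactly. Their poses are not given: they have to be found in the camera images.
- tray: dark grey pocket tray, 172 x 284 mm, fixed. Origin: centre of its underside; x across its three rows, y along them; z up. Six equal pockets 120 x 32 mm, centres at x = -54, 0, 54 and y = -68, 68 mm; pocket floors at z = 8 mm, ridges round them 7 mm high (tops at z = 15 mm).
- rack: aluminium base plate of the sorting rack, 176 x 290 mm, 6 mm thick, fixed. Origin: centre of its underside; y along the rows. Carries three row strips 54 mm apart in x (at x = -54, 0, 54 mm; their order differs from start to start) and, at its +y end, the locking lever.
- bar_short_1_centre (a point): centre of short test bar 1: a square beige bar 24 x 24 mm in section, 60 mm long along its y axis, with a dark scribed line round its middle, 48 g or so. All bars look alike but for their length (60, 84 or 108 mm). In a pocket the centre is 12 mm over the pocket floor. Some bars may be absent.
- bar_short_2_centre (a point): centre of short test bar 2: a square beige bar 24 x 24 mm in section, 60 mm long along its y axis, with a dark scribed line round its middle, 48 g or so. All bars look alike but for their length (60, 84 or 108 mm). In a pocket the centre is 12 mm over the pocket floor. Some bars may be absent.
- bar_medium_1_centre (a point): centre of medium test bar 1: a square beige bar 24 x 24 mm in section, 84 mm long along its y axis, with a dark scribed line round its middle, 68 g or so. All bars look alike but for their length (60, 84 or 108 mm). In a pocket the centre is 12 mm over the pocket floor. Some bars may be absent.
- bar_medium_2_centre (a point): centre of medium test bar 2: a square beige bar 24 x 24 mm in section, 84 mm long along its y axis, with a dark scribed line round its middle, 68 g or so. All bars look alike but for their length (60, 84 or 108 mm). In a pocket the centre is 12 mm over the pocket floor. Some bars may be absent.
- bar_long_1_centre (a point): centre of long test bar 1: a square beige bar 24 x 24 mm in section, 108 mm long along its y axis, with a dark scribed line round its middle, 87 g or so. All bars look alike but for their length (60, 84 or 108 mm). In a pocket the centre is 12 mm over the pocket floor. Some bars may be absent.
- bar_long_2_centre (a point): centre of long test bar 2: a square beige bar 24 x 24 mm in section, 108 mm long along its y axis, with a dark scribed line round its middle, 87 g or so. All bars look alike but for their length (60, 84 or 108 mm). In a pocket the centre is 12 mm over the pocket floor. Some bars may be absent.
- short_pocket_a (a point): floor centre of the +y pocket of the rack's row for 60 mm (short) bars, the row with yellow ends. The pocket is 72 mm long along its y axis, 32 mm wide along x; ridges 7 mm high all round; z up. The row's pockets are 136 mm apart.
- short_pocket_b (a point): floor centre of the -y pocket of the rack's row for 60 mm (short) bars, the row with yellow ends. The pocket is 72 mm long along its y axis, 32 mm wide along x; ridges 7 mm high all round; z up. The row's pockets are 136 mm apart.
- medium_pocket_a (a point): floor centre of the +y pocket of the rack's row for 84 mm (medium) bars, the row with green ends. The pocket is 96 mm long along its y axis, 32 mm wide along x; ridges 7 mm high all round; z up. The row's pockets are 136 mm apart.
- medium_pocket_b (a point): floor centre of the -y pocket of the rack's row for 84 mm (medium) bars, the row with green ends. The pocket is 96 mm long along its y axis, 32 mm wide along x; ridges 7 mm high all round; z up. The row's pockets are 136 mm apart.
- long_pocket_a (a point): floor centre of the +y pocket of the rack's row for 108 mm (long) bars, the row with blue ends. The pocket is 120 mm long along its y axis, 32 mm wide along x; ridges 7 mm high all round; z up. The row's pockets are 136 mm apart.
- long_pocket_b (a point): floor centre of the -y pocket of the rack's row for 108 mm (long) bars, the row with blue ends. The pocket is 120 mm long along its y axis, 32 mm wide along x; ridges 7 mm high all round; z up. The row's pockets are 136 mm apart.
- lock (a joint): red locking lever of the rack: angle in rad; it starts locked, near 1.0; at 0 (released) it leans fully toward the robot (-x of the rack), at 1.0 (locked) it is thrown fully over to the rack's +x, away from the robot; it stays where it is left and needs only about 1 N at its ball.
- lock_tip (a point): centre of the red ball knob (26 mm across) on the locking lever; push the ball over. The lever turns about an axis along the rack's y through the point (-20, 174, 28) mm of the rack's frame; the ball's centre is 70 mm from that axis, 0.5 rad short of upright at joint value 0 and 0.5 rad past it at 1.0. The lever's block is 70 x 50 mm, its top 31 mm over the bench.
- beaker_glass: clear 44x48x58 mm beaker, back left; a bystander. Origin: centre of its underside.
- reagent_2: 56x56x104 mm bottle of blue liquid with a blue cap, back left; a bystander. Origin: centre of its underside.
- tape_1: roll of blue tape, 60 mm across, 22 mm tall, in the middle in front of the bath; a bystander. Origin: centre of its underside.
- dropper_0: white 27x27x85 mm dropper bottle with a green tip, back left; a bystander. Origin: centre of its underside.
Things that resemble listed ones, but are neither listed nor needed, are in the scene too. Leave any purple look-alike of the part that bears bar_long_1_centre alone.

How it is judged (in metres and radians):
On the way, in this order (a step that is already met when the one before it is completed fails the run):
1. the locking lever is pulled toward the robot (value of joint lock below 0.2 rad), for 0.2 s.
2. every bar lies in a pocket of the row for its length (((horizontal distance between bar_short_1_centre and short_pocket_a below 0.01 m and z of bar_short_1_centre in the frame of short_pocket_a below 0.015 m and angle between the y axis of bar_short_1_centre and the y axis of short_pocket_a, either way round below 0.2 rad) or (horizontal distance between bar_short_1_centre and short_pocket_b below 0.01 m and z of bar_short_1_centre in the frame of short_pocket_b below 0.015 m and angle between the y axis of bar_short_1_centre and the y axis of short_pocket_b, either way round below 0.2 rad)) and ((horizontal distance between bar_short_2_centre and short_pocket_a below 0.01 m and z of bar_short_2_centre in the frame of short_pocket_a below 0.015 m and angle between the y axis of bar_short_2_centre and the y axis of short_pocket_a, either way round below 0.2 rad) or (horizontal distance between bar_short_2_centre and short_pocket_b below 0.01 m and z of bar_short_2_centre in the frame of short_pocket_b below 0.015 m and angle between the y axis of bar_short_2_centre and the y axis of short_pocket_b, either way round below 0.2 rad)) and ((horizontal distance between bar_medium_1_centre and medium_pocket_a below 0.01 m and z of bar_medium_1_centre in the frame of medium_pocket_a below 0.015 m and angle between the y axis of bar_medium_1_centre and the y axis of medium_pocket_a, either way round below 0.2 rad) or (horizontal distance between bar_medium_1_centre and medium_pocket_b below 0.01 m and z of bar_medium_1_centre in the frame of medium_pocket_b below 0.015 m and angle between the y axis of bar_medium_1_centre and the y axis of medium_pocket_b, either way round below 0.2 rad)) and ((horizontal distance between bar_medium_2_centre and medium_pocket_a below 0.01 m and z of bar_medium_2_centre in the frame of medium_pocket_a below 0.015 m and angle between the y axis of bar_medium_2_centre and the y axis of medium_pocket_a, either way round below 0.2 rad) or (horizontal distance between bar_medium_2_centre and medium_pocket_b below 0.01 m and z of bar_medium_2_centre in the frame of medium_pocket_b below 0.015 m and angle between the y axis of bar_medium_2_centre and the y axis of medium_pocket_b, either way round below 0.2 rad)) and ((horizontal distance between bar_long_1_centre and long_pocket_a below 0.01 m and z of bar_long_1_centre in the frame of long_pocket_a below 0.015 m and angle between the y axis of bar_long_1_centre and the y axis of long_pocket_a, either way round below 0.2 rad) or (horizontal distance between bar_long_1_centre and long_pocket_b below 0.01 m and z of bar_long_1_centre in the frame of long_pocket_b below 0.015 m and angle between the y axis of bar_long_1_centre and the y axis of long_pocket_b, either way round below 0.2 rad)) and ((horizontal distance between bar_long_2_centre and long_pocket_a below 0.01 m and z of bar_long_2_centre in the frame of long_pocket_a below 0.015 m and angle between the y axis of bar_long_2_centre and the y axis of long_pocket_a, either way round below 0.2 rad) or (horizontal distance between bar_long_2_centre and long_pocket_b below 0.01 m and z of bar_long_2_centre in the frame of long_pocket_b below 0.015 m and angle between the y axis of bar_long_2_centre and the y axis of long_pocket_b, either way round below 0.2 rad)) and linear speed of each of bar_short_1, bar_short_2, bar_medium_1, bar_medium_2, bar_long_1, bar_long_2 below 0.02 m/s), for 0.2 s.
3. the locking lever is thrown over, away from the robot (value of joint lock above 0.8 rad), for 0.2 s.
At the end, for the whole second after the job is handed in: every bar that is present lies at rest in either pocket of the row for its length: centre within 10 mm of the pocket's centre, less than 15 mm above the pocket floor (12 mm when fully down), along the row within 0.2 rad; the locking lever stands beyond 0.8 rad (all of step 2 and value of joint lock above 0.8 rad); the robot touches nothing.
It fails at once if a bystander (beaker, bottle, tape or dropper bottle) is shifted by more than 4 cm (distance of any of beaker_glass, reagent_2, tape_1, dropper_0 from where it was at the start of the episode above 0.04 m).
Of bar_short_1, bar_short_2, bar_medium_1, bar_medium_2, bar_long_1, bar_long_2 only 4 to 6 are there at a start; the rules pass over those that are not, and their reading is None.
At some moment in a run one of bar_short_1, bar_short_2, bar_medium_1, bar_medium_2, bar_long_1, bar_long_2 may be knocked a few centimetres aside while the robot is not near it.
Once in a run the grip may slacken for a moment while it holds something.
It also fails if it takes over 210 s, if anything falls off the work surface, if the arm or the gripper's body presses on something with over 40 N, if the wrist force passes 120 N, or if a joint passes its speed limit or range.

ROBOT

A 6-joint arm with a two-finger parallel gripper is mounted at the origin on a cart in front of the work surface, level with it; the furniture and walls round the work are solid. World frame = base frame: x ahead of the robot, y to its left, z up, the work surface at z = 0. Lengths are in mm, angles in rad, forces in N, time in s.
With the tool pointing down it reaches from about 350 to 775 mm from the base axis. Payload 7.3 kg.
Tool frame: the origin (TCP) lies between the finger pads; the fingertips stand 22 mm ahead of it and the grasp point (between the pads) lies 3 mm ahead of it; z points along the fingers, x is the direction in which the jaws open and shut, and the axes are right-handed (so a half turn about z gives the same grasp; the last joint's range is limited). The gripper opens to 92 mm and grips with 3 to 60 N. Pads are 19 mm wide; open, the fingers measure 130 mm over their backs; the gripper's body (75 mm by 190 mm) begins 47 mm behind the grasp point.
Start: joints at [1.071, 0.342, 1.524, -0, 1.275, -0.146], TCP at [181.88, 492.506, 248.741] pointing down, gripper open.
Joint ranges: [-2.53, 2.53], [-0.77, 2.02], [0.04, 2.7], [-1, 4.14], [0.28, 2.66], [-3.11, 3.11]. Speed limits (rad/s): [2.57, 2.57, 3.14, 3.14, 3.14, 3.14].

INTERFACE

Orientations are given as [roll, pitch, yaw] about the fixed x, y, z axes, in that order (R = Rz(yaw) Ry(pitch) Rx(roll)).
In Python, from plant import * gives the robot as it stands. The module is installed in compiled form; this text tells all that it offers.
- The arm moves only by the shell command python3 -m handwheel 'ROWS' [OPENING]. ROWS is a JSON object of lists of equal length, an entry for each row: "translation": the shift along the world's x, y, z in units of 15 cm (1.0 is 15 cm), a list of three; "twist": the turn about the world's z in units of 90 degrees (1.0 is 90 degrees). In form: {"translation": [[tx, ty, tz], ...], "twist": [twist, ...]}. A call has exactly 8 rows; each row shifts and turns the pose as measured when the row begins; what a row does not reach is not made up. A row lasts 1/8 s, in which the tool goes at most 62.5 mm and 10.7 degrees, less where a joint would pass 70% of its speed; a pose out of reach is approached as far as the arm can. A call with a number of a shift or a turn outside -1 to 1 is refused whole. A call with a gripper value outside its range is refused whole. OPENING is the closure in counts, from 0 (fully open) to 255 (shut), set as the call begins (- or left out, the last holds). The fingers move at their own pace and stop on an object; the grip force is fixed at half the most. Time passes only in rows, so rows that do not move let the fingers close, or fill a call up. It gives the time, the measured TCP pose, the force and the opening at its end, in the units of the state.
- get_obs(): the state, without advancing time (a new reading comes with each control period).
- capture(name): name is "scene" or "top" or "wrist"; returns a dict with "img" (400x640x3 uint8, red, green, blue), "vertical_fov" (degrees; the focal length in pixels is half the picture's height over the tangent of half this angle, whatever the lens; pixels are square), "cx", "cy" (the principal point, pixels), "world_from_camera" (4x4, takes a point from camera to world coordinates). Camera axes: x right, y up, looking along -z (the intrinsics and any distortion apply to the point x, -y, -z); pixel columns grow to the right and rows downward; lengths in mm; the calibration is good to about 2 mm. A picture is of the moment at which its call begins. There is no depth.
- close_job(): hands the job in, once; it reports no verdict.
Trained networks look in the newest picture that a camera, given by its name, has taken for a name from the list of things; names that differ only in an ending like _2 or _b are one class to them, and where a whole thing is asked for, a point or a joint stands for the part that bears it (a point fixed in the world has none). Each returns a list of dicts, best first, with "score" (0 to 1); they miss things now and then, are a little off and sometimes report something else, mostly with a low value. They report only what shows in the picture. A call takes as long as a camera call. They do not tell look-alikes from the thing itself.
- search_frame(camera, label): "position" ([x, y, z] in mm, in the coordinates of the camera as it stood for that picture, good to about 4 mm: the middle of the surface that is visible of it).
- spot_point(camera, label): "position" ([x, y, z] in mm, in the coordinates of the camera as it stood for that picture, good to about 4 mm: a listed point, or the origin of a listed thing).
The state is a dict: "time": time; "joint_positions": joint angles; "dq": joint speeds; "tau": joint torques, N m; "tool_pos": TCP position; "tcp_rot": TCP orientation; "contact_force": force on the tool from outside, world axes, zero at the start; "moment": the same for the moment, N m; "grip_width": finger opening in mm.
Only numpy, scipy, OpenCV 4.12 (cv2) and the standard library are available. Lean on these libraries where they do the work, as an engineer would, in place of code of your own. Each camera call takes 0.05 s, during which the arm holds its last target.

## Working session

There is one attempt and no reset: what is moved stays moved. The work goes in short steps, Python scripts to look and compute and a shell command to move; the robot and the scene stay as the last step left them, time stands still between calls to the robot, and variables do not carry over. Pictures are saved under pics/ and viewed, and the job is handed in when it is done.

```bash
mkdir -p pics; ls; cat > h.py <<'E'
from plant import *
import numpy as np, cv2
def cap(n,f=None):
    c=capture(n)
    if f: cv2.imwrite('pics/'+f,c['img'][:,:,::-1])
    return c
def w(c,p):
    return (c['world_from_camera']@np.r_[p,1])[:3]
def ray(c,u,v,z):
    f=200/np.tan(np.radians(c['vertical_fov'])/2)
    T=c['world_from_camera']; d=T[:3,:3]@np.array([(u-c['cx'])/f,-(v-c['cy'])/f,-1]); o=T[:3,3]
    return o+d*(z-o[2])/d[2]
def proj(c,P):
    f=200/np.tan(np.radians(c['vertical_fov'])/2)
    T=c['world_from_camera']; q=T[:3,:3].T@(np.array(P)-T[:3,3]); return c['cx']+f*q[0]/-q[2], c['cy']-f*q[1]/-q[2]
E
python3 - <<'E'
from h import *
o=get_obs(); print(o)
for n in ['scene','top','wrist']:
    c=cap(n,n+'0.png'); print(n,c['vertical_fov'],c['cx'],c['cy'],np.round(c['world_from_camera'],3).tolist(),[k for k in c])
    for l in ['tray','rack','bar_short_1_centre','bar_medium_1_centre','bar_long_1_centre','short_pocket_a','medium_pocket_a','long_pocket_a','lock_tip','beaker_glass','reagent_2','tape_1','dropper_0']:
        r=spot_point(n,l); print(l,[(round(x['score'],2),np.round(w(c,x['position'])).tolist()) for x in r])
E
```

```text
pics
{'time': 0.0, 'joint_positions': array([ 1.07098210e+00,  3.42730332e-01,  1.52502342e+00,  1.17656894e-05,
        1.27540525e+00, -1.45971477e-01]), 'dq': array([-0.00076743, -0.00088904,  0.00131624, -0.00145063,  0.00085537,
        0.00087492]), 'tau': array([ 1.99500537e-04, -4.31242454e+01, -2.44219279e+01,  7.17375451e-02,
        5.60231984e-02, -1.33963140e-04]), 'tool_pos': array([181.69392961, 492.15395869, 248.03875837]), 'tcp_rot': array([-3.14135369e+00,  1.54805845e-03,  1.21695033e+00]), 'contact_force': array([0.24558792, 0.04512687, 0.18800736]), 'moment': array([-0.01980031, -0.03059218, -0.00082283]), 'grip_width': 91.6049230208518}
scene 42.04668136923591 320.5091010047171 202.71785008124922 [[-0.686, 0.327, -0.65, -494.056], [-0.727, -0.285, 0.625, 1099.014], [0.019, 0.901, 0.433, 760.909], [0.0, 0.0, 0.0, 1.0]] ['img', 'vertical_fov', 'cx', 'cy', 'world_from_camera']
tray [(0.86, [495.0, 226.0, -2.0])]
rack [(0.86, [467.0, -225.0, -3.0])]
bar_short_1_centre [(0.71, [656.0, 426.0, -2.0])]
bar_medium_1_centre []
bar_long_1_centre [(0.96, [368.0, 465.0, 12.0
[... 1334 characters left out ...]
-60.0, 92.0])]
beaker_glass [(0.79, [695.0, 348.0, 2.0])]
reagent_2 [(0.56, [659.0, 425.0, 3.0]), (0.36, [545.0, 160.0, 21.0]), (0.3, [441.0, 164.0, 20.0])]
tape_1 [(0.65, [607.0, 20.0, -1.0])]
dropper_0 [(0.54, [602.0, 501.0, -1.0])]
wrist 67.52388111571305 319.1145450852343 200.32843836921168 [[0.346, -0.908, -0.237, 117.154], [0.938, 0.335, 0.088, 516.634], [-0.0, -0.253, 0.967, 384.19], [0.0, 0.0, 0.0, 1.0]] ['img', 'vertical_fov', 'cx', 'cy', 'world_from_camera']
tray []
rack []
bar_short_1_centre []
bar_medium_1_centre []
bar_long_1_centre [(0.71, [360.0, 468.0, 10.0])]
short_pocket_a []
medium_pocket_a []
long_pocket_a []
lock_tip []
beaker_glass []
reagent_2 []
tape_1 []
dropper_0 []
```

View pics/top0.png

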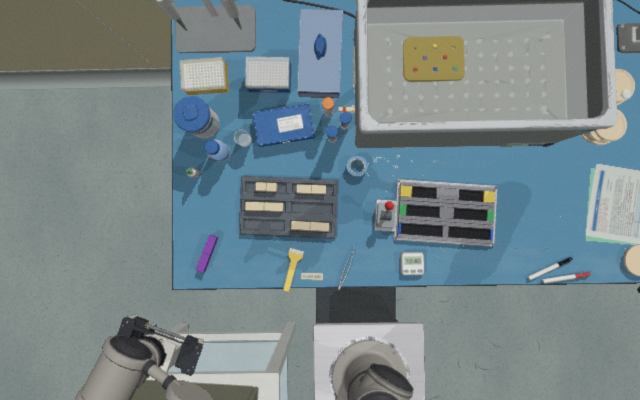

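View pics/scene0.png

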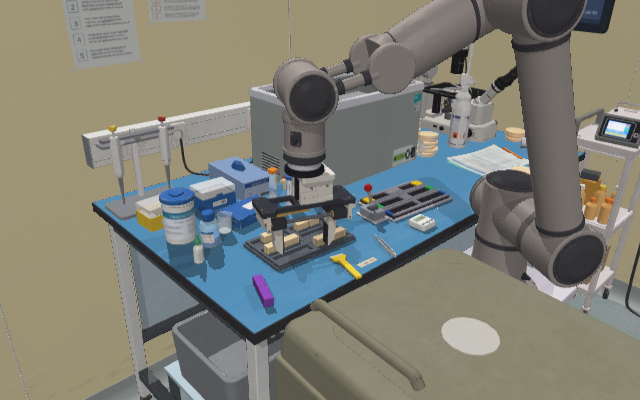

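```bash
python3 - <<'E'
import cv2
i=cv2.imread('pics/top0.png')
cv2.imwrite('pics/top0_tray.png',cv2.resize(i[120:260,180:340],None,fx=5,fy=4.2,interpolation=cv2.INTER_CUBIC)[:600,:800])
cv2.imwrite('pics/top0_rack.png',cv2.resize(i[150:260,340:520],None,fx=4.4,fy=4.4,interpolation=cv2.INTER_CUBIC))
E
```

```text
(no output)
```

View pics/top0_tray.png

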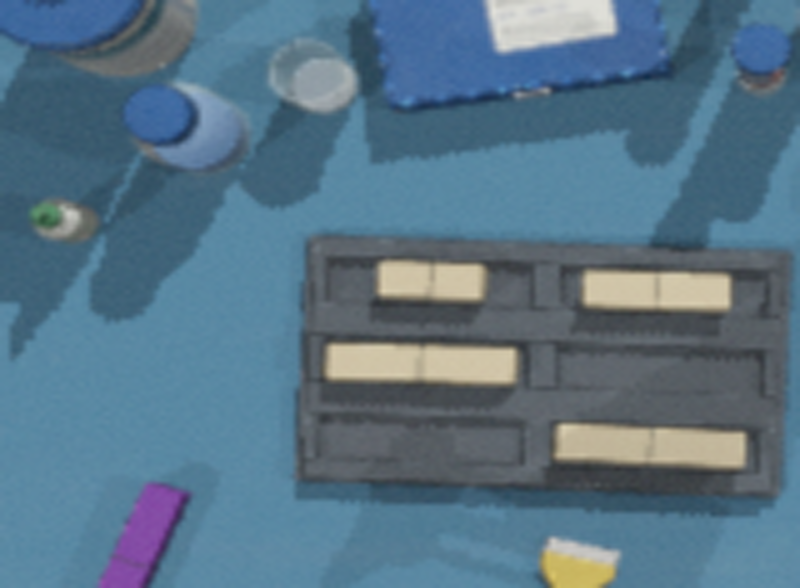

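View pics/top0_rack.png

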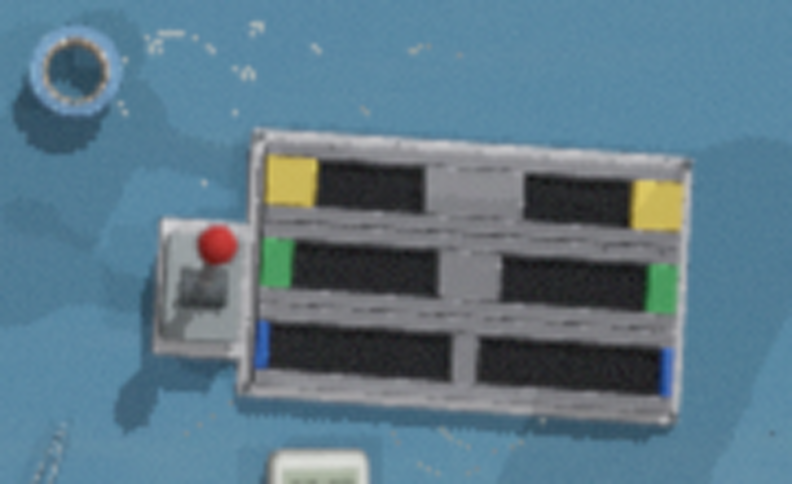

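The top view shows four bars: the short one at about (266,187), the medium at (311,189), and longs at (264,207) and (310,226). The purple bar at (206,253) is a look-alike to leave alone, and so are the beige label strip at (312,276) and the Petri dishes. The rack at (446,213) has yellow, green and blue rows from far to near. The red ball is at (389,206), and the lever is locked. Next I measure accurately.

```bash
cat >> h.py <<'E'
def bars(c,z=32,box=(220,165,350,250),lo=(12,40,140),hi=(30,160,255)):
    x0,y0,x1,y1=box
    hsv=cv2.cvtColor(c['img'],cv2.COLOR_RGB2HSV)[y0:y1,x0:x1]
    m=cv2.inRange(hsv,lo,hi)
    m=cv2.morphologyEx(m,cv2.MORPH_CLOSE,np.ones((3,3)))
    out=[]
    for k in cv2.findContours(m,cv2.RETR_EXTERNAL,cv2.CHAIN_APPROX_NONE)[0]:
        if cv2.contourArea(k)<60: continue
        r=cv2.minAreaRect(k.astype(np.float32)); b=cv2.boxPoints(r)+[x0+.0,y0+.0]
        P=np.array([ray(c,u,v,z) for u,v in b]); ce=P.mean(0)
        e1=P[1]-P[0]; e2=P[2]-P[1]
        if np.linalg.norm(e1)<np.linalg.norm(e2): e1,e2=e2,e1
        a=np.degrees(np.arctan2(e1[1],e1[0])); a=(a-90+90)%180-90
        out.append((np.round(ce[:2],1).tolist(),round(np.linalg.norm(e1),1),round(np.linalg.norm(e2),1),round(a,1),(b.mean(0)).round(1).tolist()))
    return out
E
python3 - <<'E'
from h import *
c=cap('top')
for b in bars(c): print(b)
# rack fit: predict outlines
acc={}
for n in ['top','scene','top','scene']:
    c=cap(n)
    for l in ['short_pocket_a','medium_pocket_a','long_pocket_a','lock_tip','rack','tray']:
        for x in spot_point(n,l):
            p=w(c,x['position'])
            if x['score']>.4: acc.setdefault((l,'b' if p[1]<-230 else 'a'),[]).append(p)
for k,v in acc.items(): print(k,len(v),np.mean(v,0).round(1),np.std(v,0).round(1))
# colours: dark pockets
c=cap('top')
hsv=cv2.cvtColor(c['img'],cv2.COLOR_RGB2HSV)
sub=c['img'][176:250,392:502].max(2)
m=((sub<52)*255).astype(np.uint8)
m=cv2.morphologyEx(m,cv2.MORPH_OPEN,np.ones((3,3)))
for k in cv2.findContours(m,cv2.RETR_EXTERNAL,cv2.CHAIN_APPROX_NONE)[0]:
    if cv2.contourArea(k)<60: continue
    r=cv2.minAreaRect(k.astype(np.float32)); b=cv2.boxPoints(r)+[392,176]
    u,v=b.mean(0); print('dark',(u,v),ray(c,u,v,10).round(1),r[1],r[2])
E
```

```text
([440.2, 162.4], np.float64(106.9), np.float64(23.3), np.float64(-4.1), [309.5, 225.5])
([498.1, 293.4], np.float64(106.2), np.float64(22.9), np.float64(-1.0), [263.5, 206.0])
([545.2, 156.5], np.float64(81.1), np.float64(24.3), np.float64(-3.2), [311.0, 188.7])
([555.3, 285.5], np.float64(57.5), np.float64(23.0), np.float64(-1.0), [266.0, 186.0])
('short_pocket_a', 'b') 4 [ 518.6 -303.    13. ] [2.6 1.3 2.2]
('short_pocket_a', 'a') 5 [ 508.8 -163.3    9.9] [42.   5.1  1. ]
('medium_pocket_a', 'b') 4 [ 464.6 -298.4   13.7] [0.8 1.6 0.9]
('medium_pocket_a', 'a') 5 [ 502.  -124.9    8.1] [53.1 75.9  5.9]
('long_pocket_a', 'b') 4 [ 412.2 -292.9   13.5] [1.2 4.5 0.7]
('long_pocket_a', 'a') 4 [ 424.7 -156.3   12.6] [0.8 3.  3. ]
('lock_tip', 'a') 3 [491.  -59.7  92.3] [1.4 2.3 0.1]
('tray', 'a') 5 [ 5.173e+02  1.851e+02 -2.000e-01] [46.3 81.1  1.8]
('rack', 'a') 2 [ 469.5 -226.1   -3.4] [0.9 0.2 0. ]
dark (np.float64(468.8274383544922), np.float64(232.5885009765625)) [ 411.8 -296.1   10. ] (40.310516357421875, 9.578736305236816) 3.814074993133545
dark (np.float64(421.51548767089844), np.float64(229.26770401000977)) [ 423.6 -160.2   10. ] (39.64532470703125, 9.379179000854492) 3.814074993133545
dark (np.float64(470.3805408477783), np.float64(213.7920379638672)) [ 465.9 -302.1   10. ] (31.3304500579834, 9.51221752166748) 3.8140745162963867
dark (np.float64(422.53097105026245), np.float64(210.535400390625)) [ 477.6 -164.5   10. ] (31.596525192260742, 9.379179000854492) 3.814074993133545
dark (np.float64(471.00000762939453), np.float64(195.0)) [ 520.2 -305.4   10. ] (22.6164608001709, 9.312660217285156) 3.814074993133545
dark (np.float64(424.0147099494934), np.float64(191.80882263183594)) [ 531.8 -170.1   10. ] (22.702165603637695, 9.28027629852295) 4.39870548248291
```

```bash
python3 -m handwheel '{"translation":[[0.13,-0.23,-0.03],[0.13,-0.23,-0.03],[0.13,-0.23,-0.03],[0.13,-0.23,-0.03],[0.13,-0.23,-0.03],[0.13,-0.23,-0.03],[0.13,-0.23,-0.03],[0.13,-0.23,-0.03]],"twist":[-0.052,-0.052,-0.052,-0.052,-0.052,-0.052,-0.052,-0.052]}' 90; python3 -m handwheel '{"translation":[[0.13,-0.23,-0.03],[0.13,-0.23,-0.03],[0.13,-0.23,-0.03],[0.13,-0.23,-0.03],[0.13,-0.23,-0.03],[0.13,-0.23,-0.03],[0.13,-0.23,-0.03],[0,0,0]],"twist":[-0.052,-0.052,-0.052,-0.052,-0.052,-0.052,-0.052,-0.052]}'
python3 - <<'E'
from h import *
c=cap('wrist','w1.png'); o=get_obs(); print(o['tool_pos'],o['tcp_rot'],o['grip_width'])
for l in ['lock_tip','tape_1','rack']:
    print(l,[(round(x['score'],2),w(c,x['position']).round(1)) for x in spot_point('wrist',l)])
E
```

```text
time: 4.6
tool_pos: [341.0, 210.3, 212.6]
tcp_rot: [3.141, -0.005, 0.548]
contact_force: [0.2, 0.6, 0.8]
grip_width: 59.5
time: 5.6
tool_pos: [483.2, -42.4, 181.0]
tcp_rot: [3.14, -0.01, -0.132]
contact_force: [0.3, -0.1, 1.0]
grip_width: 59.4
[482.58404297 -41.52239718 181.08200922] [ 3.14030705 -0.00941231 -0.134254  ] 59.56721325770674
lock_tip [(0.75, array([485.6, -57.9,  90.7]))]
tape_1 [(0.55, array([607.1,  26.8,  -4.2]))]
rack [(0.63, array([490.4, -57.5,  89.6]))]
```

View pics/w1.png

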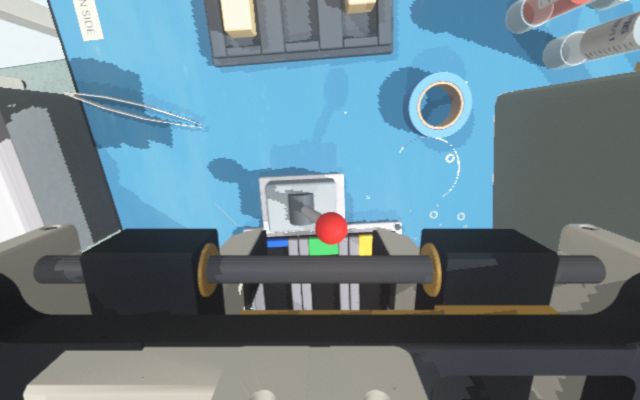

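The wrist view shows the red ball at (331,228), leaning away (locked), with the tape at (440,105) well clear. I straddle the ball.

```bash
python3 -m handwheel '{"translation":[[0.036,-0.117,0],[0,0,0],[0,0,-0.14],[0,0,-0.14],[0,0,-0.14],[0,0,-0.12],[0,0,-0.02],[0,0,0]],"twist":[0.03,0,0,0,0,0,0,0]}'; python3 - <<'E'
from h import *
c=cap('scene','s2.png'); cv2.imwrite('pics/s2c.png',cv2.resize(c['img'][150:260,300:480,::-1],None,fx=4,fy=4))
E
```

```text
time: 6.8
tool_pos: [486.0, -51.2, 97.5]
tcp_rot: [-3.142, -0.012, -0.068]
contact_force: [-0.5, -0.2, -0.7]
grip_width: 59.5
```

View pics/s2c.png

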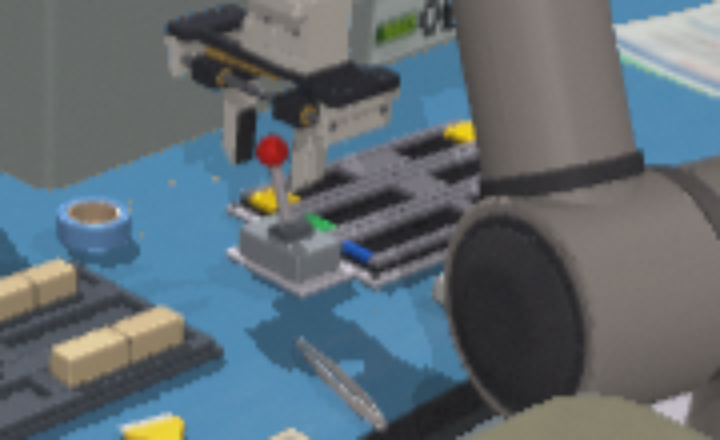

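The ball is between the fingers. I shift 7 mm in −y and then pull it toward the robot.

```bash
python3 -m handwheel '{"translation":[[0,-0.06,0],[0,0,0],[-0.08,0,0],[-0.1,0,0],[-0.1,0,0],[-0.1,0,0],[-0.06,0,0],[0,0,0]],"twist":[0,0,0,0,0,0,0,0]}'; python3 - <<'E'
from h import *
c=cap('scene','s3.png'); cv2.imwrite('pics/s3c.png',cv2.resize(c['img'][150:260,300:480,::-1],None,fx=4,fy=4))
print([(round(x['score'],2),w(c,x['position']).round(1)) for x in spot_point('scene','lock_tip')])
E
```

```text
time: 7.85
tool_pos: [417.6, -61.4, 100.5]
tcp_rot: [3.14, -0.02, -0.069]
contact_force: [0.4, -0.4, -0.3]
grip_width: 59.5
[(0.5, array([437.5, -54.9,  89.7])), (0.43, array([ 424.9, -153.6,   11.4]))]
```

View pics/s3c.png

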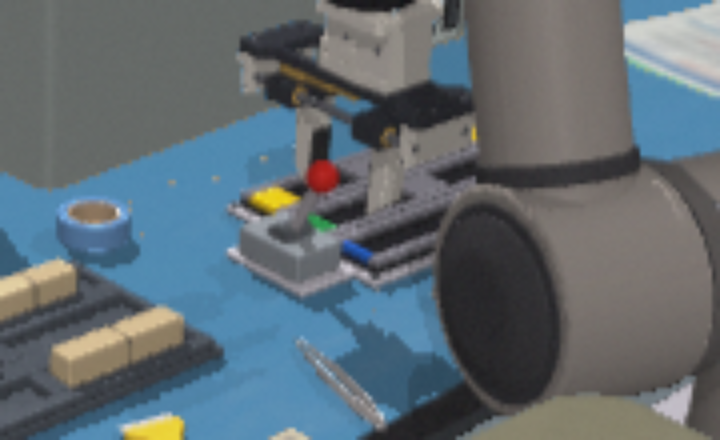

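The lever is fully over toward the robot (ball near x≈435, joint about 0.03). I go up and look at the tray with the wrist camera.

```bash
python3 -m handwheel '{"translation":[[0,0,0.2],[0,0,0.2],[0,0,0.15],[0.16,0.17,0.15],[0.16,0.17,0.1],[0.16,0.17,0.05],[0,0,0],[0,0,0]],"twist":[0,0,0,0,0,0,0,0]}' 155; python3 - <<'E'
from h import *
c=cap('wrist','w4.png'); o=get_obs(); print(o['tool_pos'],o['tcp_rot'],o['grip_width'])
for b in bars(c,z=32,box=(0,0,640,225)): print(b)
c=cap('top','t4.png'); 
for b in bars(c): print(b)
print([(round(x['score'],2),w(c,x['position']).round(1)) for x in spot_point('top','lock_tip')])
E
```

```text
time: 8.95
tool_pos: [494.0, 17.2, 231.7]
tcp_rot: [3.14, -0.019, -0.069]
contact_force: [-0.3, -0.7, -0.4]
grip_width: 35.9
[493.94869018  17.06603982 231.77729518] [ 3.14054602 -0.0196121  -0.07002599] 36.18340308728745
([790.9, 27.0], np.float64(31.9), np.float64(8.8), np.float64(74.9), [577.5, 156.3])
([604.5, 27.4], np.float64(40.1), np.float64(39.3), np.float64(1.5), [413.5, 167.5])
([542.0, 156.3], np.float64(85.0), np.float64(24.5), np.float64(-4.3), [354.1, 45.5])
([437.9, 157.0], np.float64(97.2), np.float64(26.8), np.float64(-3.9), [252.3, 51.5])
([318.5, 196.9], np.float64(101.3), np.float64(32.0), np.float64(86.4), [126.5, 18.0])
([439.7, 162.5], np.float64(106.8), np.float64(24.3), np.float64(-4.0), [309.5, 225.7])
([498.1, 293.4], np.float64(106.2), np.float64(22.9), np.float64(-1.0), [263.5, 206.0])
([544.4, 156.6], np.float64(80.2), np.float64(22.9), np.float64(-1.0), [311.0, 189.0])
([555.3, 285.5], np.float64(57.5), np.float64(23.0), np.float64(-1.0), [266.0, 186.0])
[(0.65, array([554.6, 289.3,  21.9])), (0.56, array([6.948e+02, 3.515e+02, 1.000e-01])), (0.51, array([432.8, -53.9,  93. ])), (0.41, array([ 520.3, -300.1,   14.8]))]
```

View pics/w4.png

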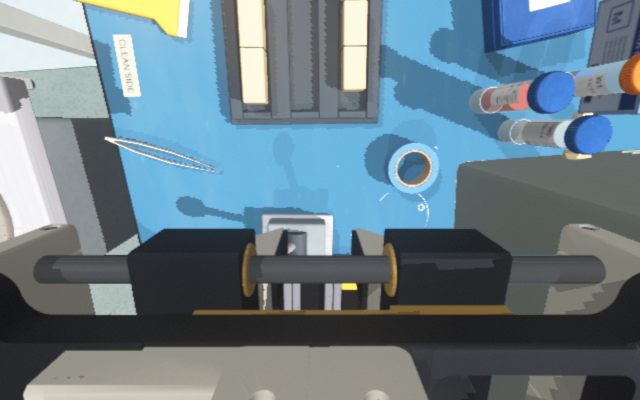

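```bash
python3 -m handwheel '{"translation":[[-0.073,0.195,-0.15],[-0.073,0.195,-0.15],[-0.073,0.195,-0.15],[-0.073,0.195,-0.15],[-0.073,0.195,-0.15],[0,0,0],[0,0,0],[0,0,0]],"twist":[0,0,0,0,0,0,0,0]}'; python3 - <<'E'
from h import *
o=get_obs(); print(o['tool_pos'],o['tcp_rot'],o['grip_width'])
c=cap('wrist','w5.png')
for b in bars(c,z=32,box=(0,0,640,225)): print(b)
E
```

```text
time: 10.1
tool_pos: [436.9, 160.7, 117.4]
tcp_rot: [3.139, -0.022, -0.08]
contact_force: [0.2, 0.7, 0.4]
grip_width: 36.3
[436.92874041 160.72292767 117.39930768] [ 3.13903257 -0.02205585 -0.08029193] 36.26736724509059
([542.1, 172.0], np.float64(59.1), np.float64(29.0), np.float64(3.1), [454.5, 186.5])
([438.4, 184.8], np.float64(65.8), np.float64(23.9), np.float64(-3.9), [317.5, 181.0])
([317.3, 219.4], np.float64(103.0), np.float64(39.3), np.float64(79.1), [145.5, 148.8])
([548.1, 276.2], np.float64(45.2), np.float64(27.8), np.float64(-5.7), [469.1, 35.0])
([493.4, 270.6], np.float64(62.5), np.float64(23.8), np.float64(-4.4), [388.2, 50.0])
```

View pics/w5.png

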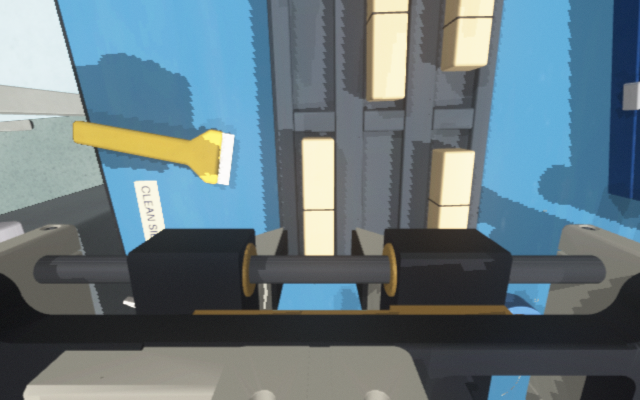

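The near long bar is centred between the fingers, with its scribe line at (318,210). I descend and grip.

```bash
python3 -m handwheel '{"translation":[[0.004,0.01,-0.2],[0,0,-0.2],[0,0,-0.1],[0,0,-0.015],[0,0,0],[0,0,0],[0,0,0],[0,0,0]],"twist":[0,0,0,0,0,0,0,0]}' && python3 -m handwheel '{"translation":[[0,0,0],[0,0,0],[0,0,0],[0,0,0],[0,0,0],[0,0,0],[0,0,0],[0,0,0]],"twist":[0,0,0,0,0,0,0,0]}' 255
```

```text
time: 11.15
tool_pos: [443.2, 159.8, 43.4]
tcp_rot: [-3.141, -0.034, -0.086]
contact_force: [-1.0, -0.9, 0.2]
grip_width: 35.8
time: 12.15
tool_pos: [439.6, 160.0, 43.2]
tcp_rot: [3.141, -0.027, -0.085]
contact_force: [-1.1, -0.2, 1.3]
grip_width: 23.3
```

```bash
python3 -m handwheel '{"translation":[[0,0,0.1],[0,0,0.2],[0,0,0.3],[0,0,0.2],[0,0,0],[0,0,0],[0,0,0],[0,0,0]],"twist":[0,0,0,0,0,0,0,0]}' && python3 -m handwheel '{"translation":[[-0.015,-0.3,0],[-0.015,-0.3,0],[-0.015,-0.3,0],[-0.015,-0.3,0],[-0.015,-0.3,0],[-0.015,-0.3,0],[-0.015,-0.3,0],[0,0,0]],"twist":[0,0,0,0,0,0,0,0]}'; python3 - <<'E'
from h import *
o=get_obs(); print(o['tool_pos'],o['tcp_rot'],o['grip_width'])
c=cap('wrist','w6.png')
E
```

```text
time: 13.15
tool_pos: [439.0, 159.2, 163.1]
tcp_rot: [3.14, -0.024, -0.086]
contact_force: [-0.4, -1.1, -0.7]
grip_width: 23.7
time: 14.15
tool_pos: [420.5, -164.7, 158.4]
tcp_rot: [3.141, -0.018, -0.084]
contact_force: [-0.0, 0.5, -0.4]
grip_width: 23.7
[ 420.52075891 -164.65942805  158.41079557] [ 3.14076615 -0.01771424 -0.08367824] 23.658455412787596
```

View pics/w6.png

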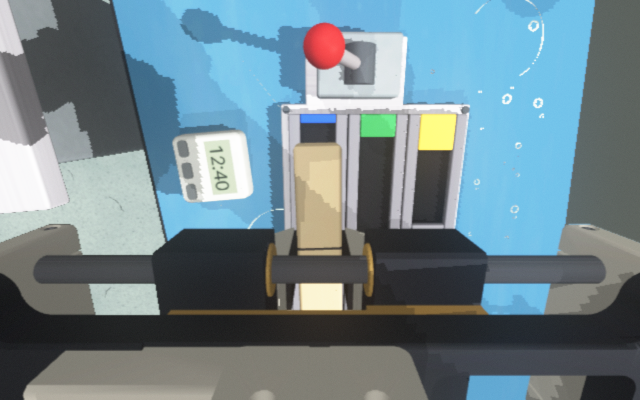

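The bar is held straight. The lever leans toward the robot, with its ball at (324,46). Next I overlay the rack model to fix its pose.

```bash
cat >> h.py <<'E'
ROW={'long':(-54,120),'medium':(0,96),'short':(54,72)}
def rackpt(p,pose):
    x,y,a=pose; c,s=np.cos(np.radians(a)),np.sin(np.radians(a))
    return [x+c*p[0]-s*p[1], y+s*p[0]+c*p[1], p[2]]
def overlay(c,pose,fz=8,cols={'long':(255,0,255),'medium':(0,255,255),'short':(255,128,0)},s=1):
    im=c['img'][:,:,::-1].copy(); im=cv2.resize(im,None,fx=s,fy=s,interpolation=cv2.INTER_CUBIC)
    def poly(pts,col):
        q=np.array([proj(c,rackpt(p,pose)) for p in pts])*s
        cv2.polylines(im,[np.round(q*16).astype(np.int32)],True,col,1,cv2.LINE_AA,4)
    for k,(x,L) in ROW.items():
        for y in (68,-68):
            poly([(x-16,y-L/2,fz+7),(x+16,y-L/2,fz+7),(x+16,y+L/2,fz+7),(x-16,y+L/2,fz+7)],cols[k])
    poly([(-88,-145,6),(88,-145,6),(88,145,6),(-88,145,6)],(0,0,255))
    return im
E
python3 - <<'E'
from h import *
c=cap('wrist'); im=overlay(c,(471.8,-233,-5),8,s=3); cv2.imwrite('pics/o1.png',im[240:720,780:1440])
c=cap('top'); im=overlay(c,(471.8,-233,-5),8,s=5); cv2.imwrite('pics/o2.png',im[850:1260,1900:2520])
E
```

```text
(no output)
```

View pics/o1.png

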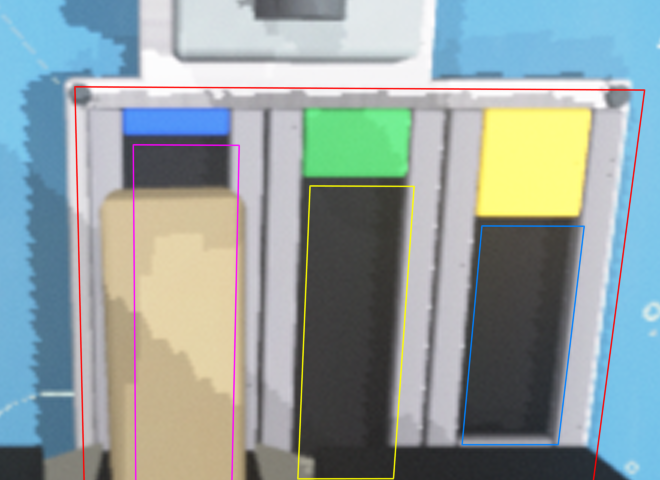

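View pics/o2.png

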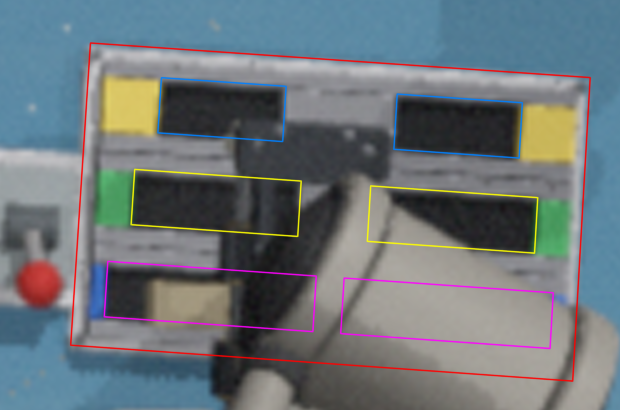

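```bash
python3 - <<'E'
from h import *
from scipy.optimize import least_squares
c=cap('wrist')
W=[((-70,128),(123,135)),((-38,128),(230,135)),((-16,116),(304,177)),((16,116),(409,177)),((38,104),(478,217)),((70,104),(580,217))]
Wp=[(a,(u/3+260,v/3+80)) for a,(u,v) in W]
ct=cap('top')
Tm=[((70,104),(162,80)),((70,32),(285,87)),((38,32),(282,141)),((38,104),(157,133)),((70,-32),(397,96)),((70,-104),(521,103)),((38,-104),(517,157)),((38,-32),(394,150)),((16,116),(135,172)),((-16,116),(131,224)),((-38,128),(107,262)),((-70,128),(106,316)),((16,-116),(538,200)),((-16,-116),(535,252))]
Tp=[(a,(u/5+380,v/5+170)) for a,(u,v) in Tm]
def fit(cam,pts,fz=None):
    def f(q):
        z=(q[3] if fz is None else fz+7)
        return np.ravel([np.subtract(proj(cam,rackpt((*a,z),q[:3])),p) for a,p in pts])
    r=least_squares(f,[471,-233,-4]+([15] if fz is None else []),loss='soft_l1'); return r.x.round(2),r.fun.std().round(2)
for fz in (None,8,10,12,14): print(fz,fit(c,Wp,fz),fit(ct,Tp,fz))
E
```

```text
None (array([ 469.89, -228.02,   -4.75,   18.45]), np.float64(0.2)) (array([ 471.32, -234.02,   -4.91,   11.14]), np.float64(0.21))
8 (array([ 470.62, -228.24,   -4.76]), np.float64(0.5)) (array([ 471.24, -233.16,   -4.91]), np.float64(0.22))
10 (array([ 470.19, -228.11,   -4.74]), np.float64(0.27)) (array([ 471.2 , -232.71,   -4.91]), np.float64(0.24))
12 (array([ 469.78, -227.99,   -4.75]), np.float64(0.21)) (array([ 471.15, -232.26,   -4.91]), np.float64(0.25))
14 (array([ 469.43, -227.86,   -4.74]), np.float64(0.4)) (array([ 471.11, -231.81,   -4.91]), np.float64(0.28))
```

```bash
python3 - <<'E'
from h import *
c=cap('wrist'); o=get_obs(); print(o['tool_pos'],o['tcp_rot'])
for u,v in [(318,146),(319,248),(299,190),(341,190)]: print(ray(c,u,v,147).round(1))
for z in (None,):
  for k,(x,L) in ROW.items(): print(k,[np.round(rackpt((x,y,12),(470.5,-230,-4.8)),1).tolist() for y in (68,-68)])
E
```

```text
[ 420.74336635 -160.94482131  158.88604144] [ 3.14133946 -0.01768863 -0.07787094]
[ 423.7 -103.9  147. ]
[ 420.  -157.2  147. ]
[ 412.4 -124.9  147. ]
[ 433.5 -126.7  147. ]
long [[422.4, -157.7, 12.0], [411.0, -293.2, 12.0]]
medium [[476.2, -162.2, 12.0], [464.8, -297.8, 12.0]]
short [[530.0, -166.8, 12.0], [518.6, -302.3, 12.0]]
```

```bash
python3 -m handwheel '{"translation":[[0.01,0.01,-0.15],[0,0,-0.2],[0,0,-0.2],[0,0,-0.1],[0,0,-0.01],[0,0,0],[0,0,0],[0,0,0]],"twist":[-0.009,0,0,0,0,0,0,0]}'; python3 - <<'E'
from h import *
for i in range(3):
    c=cap('wrist','w7.png'); o=get_obs(); print(o['tool_pos'],o['tcp_rot'])
im=overlay(c,(469.8,-228,-4.75),12,s=3); cv2.imwrite('pics/o3.png',im[200:680,600:1300])
E
```

```text
time: 15.45
tool_pos: [425.1, -154.6, 60.2]
tcp_rot: [3.139, -0.024, -0.082]
contact_force: [-0.2, -0.4, -1.0]
grip_width: 23.7
[ 425.07591881 -154.61531065   60.18311223] [ 3.1388172  -0.02383864 -0.08235575]
[ 424.96271023 -154.62108654   60.02663972] [ 3.13891554 -0.02352014 -0.08237814]
[ 424.87566256 -154.60704378   59.91293555] [ 3.13906209 -0.02326924 -0.08249366]
```

View pics/o3.png

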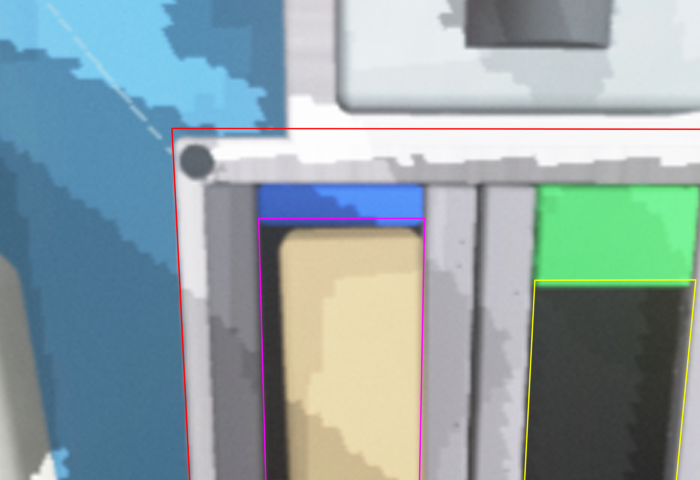

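```bash
python3 - <<'E'
from h import *
c=cap('wrist'); o=get_obs(); print(o['tool_pos'])
for u,v in [((285+600)/3,(232+200)/3),((420+600)/3,(232+200)/3),((290+600)/3,(480+200)/3),((418+600)/3,(480+200)/3)]: print(ray(c,u,v,o['tool_pos'][2]-11.4).round(1))
print(rackpt((-54,68+54,0),(469.8,-228,-4.75)),rackpt((-54,68,0),(469.8,-228,-4.75)))
E
```

```text
[ 424.79769214 -154.59001898   59.80534088]
[417.3 -95.7  48.4]
[438.9 -97.5  48.4]
[ 413.8 -137.8   48.4]
[ 435.9 -139.8   48.4]
[np.float64(426.0880641816098), np.float64(-101.94736548961407), 0] [np.float64(421.6164209759508), np.float64(-155.7619026244932), 0]
```

```bash
python3 -m handwheel '{"translation":[[-0.014,-0.036,0],[0,0,0],[0,0,0],[0,0,0],[0,0,-0.03],[0,0,0],[0,0,0],[0,0,0]],"twist":[0,0,0,0,0,0,0,0]}'; python3 - <<'E'
from h import *
c=cap('wrist','w8.png'); o=get_obs(); print(o['tool_pos'],o['contact_force'])
im=cv2.resize(c['img'][:,:,::-1],None,fx=3,fy=3); cv2.imwrite('pics/o4.png',im[200:680,600:1300])
E
```

```text
time: 16.65
tool_pos: [422.4, -160.4, 54.8]
tcp_rot: [3.139, -0.023, -0.083]
contact_force: [-0.2, 1.0, -0.7]
grip_width: 23.7
[ 422.43499256 -160.46336771   54.86673075] [-0.5662995  -0.12085434 -0.77827493]
```

View pics/o4.png

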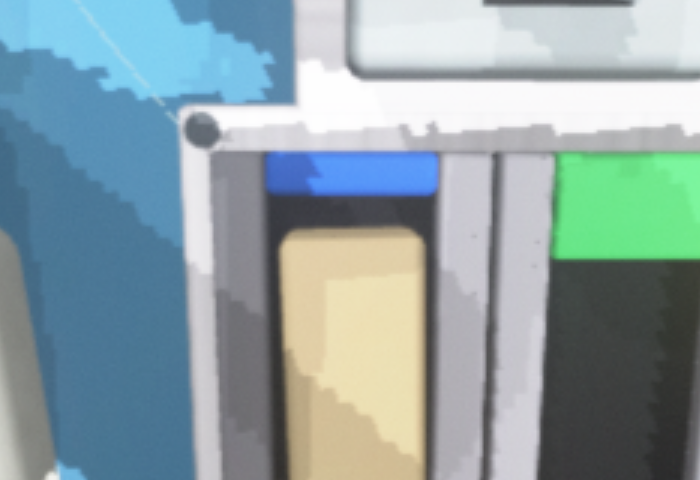

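The bar is centred over the blue pocket, so I lower it the rest of the way and release.

```bash
python3 -m handwheel '{"translation":[[0,0,-0.03],[0,0,-0.02],[0,0,-0.01],[0,0,0],[0,0,0],[0,0,0],[0,0,0],[0,0,0]],"twist":[0,0,0,0,0,0,0,0]}' && python3 -m handwheel '{"translation":[[0,0,0],[0,0,0],[0,0,0],[0,0,0],[0,0,0],[0,0,0.1],[0,0,0.2],[0,0,0.2]],"twist":[0,0,0,0,0,0,0,0]}' 160;  python3 - <<'E'
from h import *
c=cap('wrist','w9.png'); o=get_obs(); print(o['tool_pos'],o['contact_force'])
for b in bars(c,z=36,box=(200,100,420,225)): print(b)
E
```

```text
time: 17.7
tool_pos: [422.8, -160.6, 47.0]
tcp_rot: [3.139, -0.024, -0.083]
contact_force: [-1.6, 1.2, 3.2]
grip_width: 23.5
time: 18.7
tool_pos: [421.1, -159.7, 121.5]
tcp_rot: [3.141, -0.018, -0.083]
contact_force: [0.6, 0.3, 0.1]
grip_width: 34.1
[ 422.78002713 -160.63138237  124.86950327] [ 1.88476511 -0.71963443  2.93379508]
([423.1, -135.6], np.float64(65.8), np.float64(23.9), np.float64(-4.0), [318.5, 181.0])
```

View pics/w9.png

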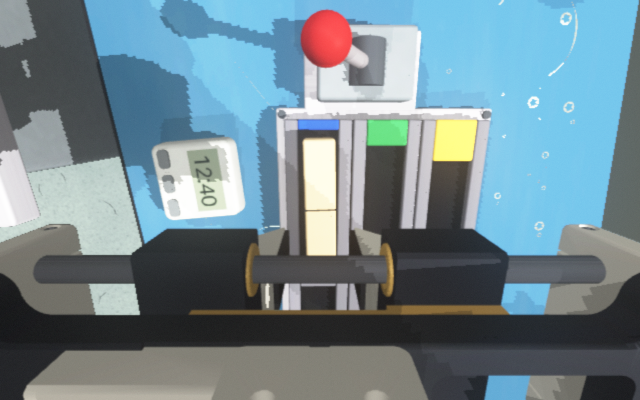

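The first long bar is seated in the +y blue pocket. Next is the second long bar at about (497.5,293).

```bash
python3 -m handwheel '{"translation":[[0,0,0.15],[0,0,0.15],[0.05,0.3,0],[0.05,0.3,0],[0.05,0.3,0],[0.05,0.3,0],[0.05,0.3,0],[0.05,0.3,0]],"twist":[0,0,0,0,0,0,0,0]}' 155 && python3 -m handwheel '{"translation":[[0.05,0.3,0],[0.05,0.3,0],[0.05,0.3,0],[0.05,0.3,0],[0,0,-0.2],[0,0,-0.2],[0,0,0],[0,0,0]],"twist":[0,0,0,0,0,0,0,0]}';  python3 - <<'E'
from h import *
c=cap('wrist','w10.png'); o=get_obs(); print(o['tool_pos'],o['tcp_rot'])
for b in bars(c,z=32,box=(0,0,640,225)): print(b)
E
```

```text
time: 19.75
tool_pos: [468.9, 114.2, 171.4]
tcp_rot: [3.137, -0.029, -0.09]
contact_force: [0.8, -0.9, 0.5]
grip_width: 36.1
time: 20.75
tool_pos: [498.8, 304.6, 108.2]
tcp_rot: [3.138, -0.03, -0.084]
contact_force: [0.2, 0.1, -0.5]
grip_width: 36.1
[498.6790077  304.52556005 108.19699653] [ 3.13780655 -0.02963895 -0.08427538]
([551.1, 308.3], np.float64(28.6), np.float64(27.1), np.float64(-0.5), [387.5, 205.5])
([496.9, 324.9], np.float64(52.2), np.float64(24.0), np.float64(-2.6), [312.5, 189.4])
```

View pics/w10.png

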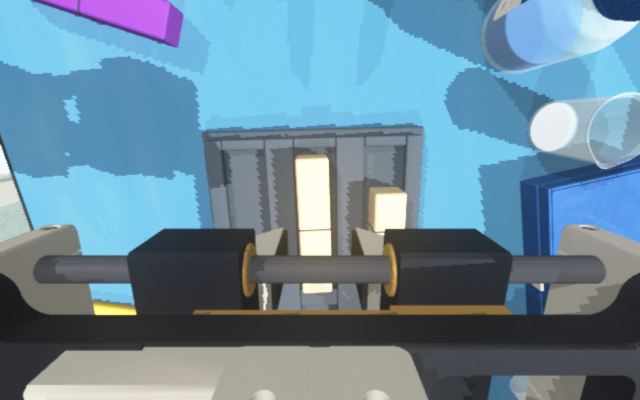

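```bash
python3 - <<'E'
from h import *
c=cap('wrist'); o=get_obs(); print(o['tool_pos'])
for u,v in [(298,230),(331,230),(296,157),(328,157),(388,231)]: print(ray(c,u,v,32).round(1))
E
```

```text
[498.84613833 304.51035682 108.43892742]
[483.2 295.5  32. ]
[507.8 293.2  32. ]
[487.3 349.9  32. ]
[509.8 347.9  32. ]
[550.8 288.3  32. ]
```

```bash
python3 -m handwheel '{"translation":[[-0.03,-0.075,0],[0,0,0],[0,0,-0.15],[0,0,-0.15],[0,0,-0.1],[0,0,-0.04],[0,0,0],[0,0,0]],"twist":[0,0,0,0,0,0,0,0]}'; python3 -c "
from h import *
for i in range(3): print(get_obs()['tool_pos']); c=cap('wrist')
"
```

```text
time: 21.85
tool_pos: [496.9, 292.3, 45.9]
tcp_rot: [-3.14, -0.039, -0.087]
contact_force: [-0.4, -0.2, 0.0]
grip_width: 36.2
[496.92912445 292.33994554  45.91573089]
[496.93318839 292.36964668  45.94635436]
[496.89420073 292.34596111  45.92563944]
```

```bash
python3 -m handwheel '{"translation":[[-0.008,0,-0.035],[0,0,0],[0,0,0],[0,0,0],[0,0,0],[0,0,0],[0,0,0],[0,0,0]],"twist":[0,0,0,0,0,0,0,0]}' && python3 -m handwheel '{"translation":[[0,0,0],[0,0,0],[0,0,0],[0,0,0],[0,0,0],[0,0,0.1],[0,0,0.2],[0,0,0.3]],"twist":[0,0,0,0,0,0,0,0]}' 255
```

```text
time: 23.0
tool_pos: [495.8, 292.5, 40.8]
tcp_rot: [-3.14, -0.04, -0.086]
contact_force: [-0.4, 0.6, -0.1]
grip_width: 36.2
time: 24.0
tool_pos: [493.6, 291.5, 131.2]
tcp_rot: [3.14, -0.033, -0.086]
contact_force: [0.5, 0.4, -0.4]
grip_width: 23.8
```

```bash
python3 -m handwheel '{"translation":[[0,0,0.3],[-0.042,-0.3,0],[-0.042,-0.3,0],[-0.042,-0.3,0],[-0.042,-0.3,0],[-0.042,-0.3,0],[-0.042,-0.3,0],[-0.042,-0.3,0]],"twist":[0,0,0,0,0,0,0,0]}' && python3 -m handwheel '{"translation":[[-0.042,-0.3,0],[-0.042,-0.3,0],[-0.042,-0.3,0],[-0.042,-0.3,0],[-0.042,-0.3,0],[-0.042,-0.3,0],[0,0,0],[0,0,0]],"twist":[0,0,0,0,0,0,0,0]}';  python3 - <<'E'
from h import *
c=cap('wrist','w11.png'); o=get_obs(); print(o['tool_pos'],o['tcp_rot'])
E
```

```text
time: 25.0
tool_pos: [450.1, -28.8, 191.0]
tcp_rot: [-3.138, -0.053, -0.08]
contact_force: [0.6, -0.5, -1.2]
grip_width: 23.9
time: 26.0
tool_pos: [409.5, -310.2, 199.2]
tcp_rot: [3.14, -0.063, -0.084]
contact_force: [-0.1, 0.2, -1.3]
grip_width: 24.1
[ 409.65480056 -310.1443093   199.32200674] [ 3.13951615 -0.06301984 -0.0829454 ]
```

View pics/w11.png

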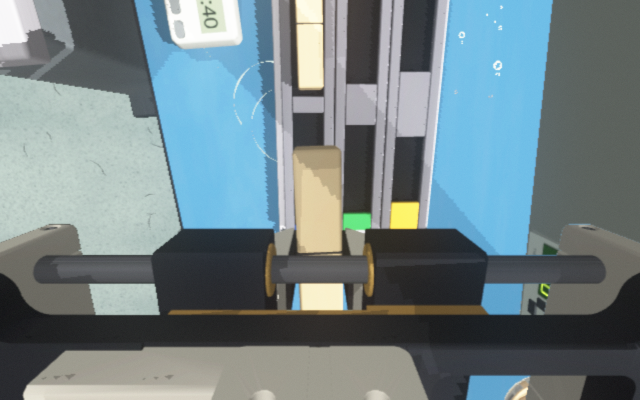

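```bash
python3 -m handwheel '{"translation":[[0,0.05,0],[0,0.04,-0.15],[0,0,-0.2],[0,0,-0.2],[0,0,-0.2],[0,0,-0.1],[0,0,-0.04],[0,0,0]],"twist":[0,0,0,0,0,0,0,0]}';  python3 - <<'E'
from h import *
c=cap('wrist','w12.png'); o=get_obs(); print(o['tool_pos'],o['tcp_rot'])
E
```

```text
time: 27.05
tool_pos: [412.2, -285.5, 65.2]
tcp_rot: [3.139, -0.065, -0.071]
contact_force: [-0.5, -0.7, -0.9]
grip_width: 24.1
[ 412.29802924 -285.71896919   65.53121111] [ 3.13879089 -0.06597076 -0.07082015]
```

View pics/w12.png

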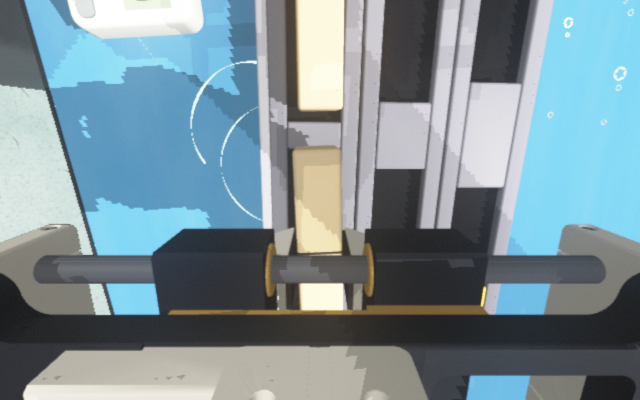

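```bash
cat >> h.py <<'E'
def edges(c,z,pts):
    for u,v in pts: print((u,v),ray(c,u,v,z).round(1))
E
python3 - <<'E'
from h import *
c=cap('wrist'); o=get_obs(); z=o['tool_pos'][2]-8.8
edges(c,z,[(293,180),(340,180),(296,250),(344,250),(318,149)])
im=overlay(c,(469.8,-228,-4.75),12,s=3); cv2.imwrite('pics/o5.png',im[270:690,750:1350])
print(np.round(rackpt((-54,-68,12),(469.8,-228,-4.75)),1))
E
```

```text
(293, 180) [ 402.  -243.8   57. ]
(340, 180) [ 424.9 -245.7   57. ]
(296, 250) [ 400.1 -280.6   57. ]
(344, 250) [ 425.1 -283.1   57. ]
(318, 149) [ 415.2 -229.8   57. ]
[ 410.4 -291.3   12. ]
```

View pics/o5.png

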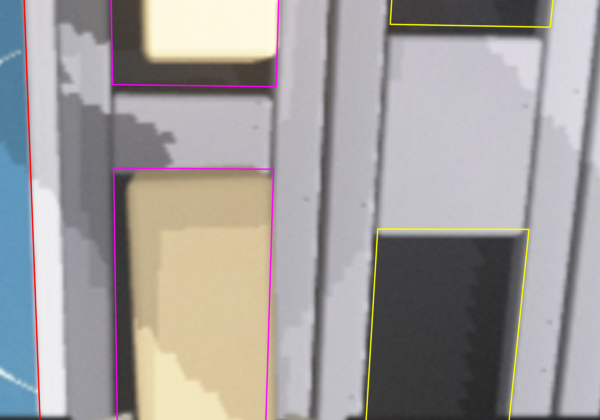

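```bash
python3 -m handwheel '{"translation":[[-0.015,-0.056,0],[0,0,0],[0,0,0],[0,0,-0.06],[0,0,0],[0,0,0],[0,0,0],[0,0,0]],"twist":[-0.016,0,0,0,0,0,0,0]}';  python3 - <<'E'
from h import *
c=cap('wrist','w13.png'); o=get_obs(); print(o['tool_pos'],o['tcp_rot'])
im=overlay(c,(469.8,-228,-4.75),12,s=3); cv2.imwrite('pics/o6.png',im[270:690,750:1350])
E
```

```text
time: 28.15
tool_pos: [410.5, -295.8, 57.5]
tcp_rot: [3.136, -0.069, -0.098]
contact_force: [-0.7, 0.1, -0.4]
grip_width: 23.8
[ 410.46248554 -295.82011001   57.51654451] [ 3.13654406 -0.06855155 -0.09830873]
```

View pics/o6.png

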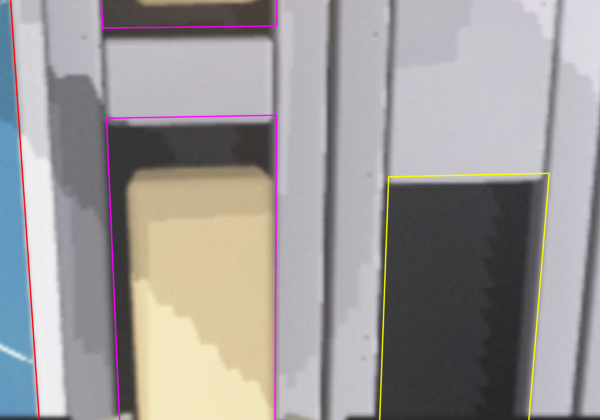

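```bash
python3 -m handwheel '{"translation":[[-0.017,0.014,0],[0,0,0],[0,0,0],[0,0,-0.04],[0,0,-0.03],[0,0,-0.02],[0,0,0],[0,0,0]],"twist":[0.01,0,0,0,0,0,0,0]}'
```

```text
time: 29.2
tool_pos: [408.4, -294.1, 44.7]
tcp_rot: [3.135, -0.07, -0.081]
contact_force: [-1.3, 0.5, 2.0]
grip_width: 24.0
```

```bash
python3 -m handwheel '{"translation":[[0,0,0],[0,0,0],[0,0,0],[0,0,0],[0,0,0],[0,0,0.1],[0,0,0.3],[0,0,0.3]],"twist":[0,0,0,0,0,0,0,0]}' 155;  python3 - <<'E'
from h import *
c=cap('wrist','w14.png'); o=get_obs(); print(o['tool_pos'],o['tcp_rot'])
t=cap('top','t14.png')
for b in bars(t): print(b)
for b in bars(t,36,(390,175,505,250)): print(b)
E
```

```text
time: 30.2
tool_pos: [406.7, -292.5, 150.6]
tcp_rot: [3.14, -0.065, -0.082]
contact_force: [0.9, -0.5, -0.8]
grip_width: 36.1
[ 408.81803813 -294.502055    156.51782453] [ 3.1334908  -0.07207327 -0.08104353]
([545.2, 156.5], np.float64(81.1), np.float64(24.3), np.float64(-3.2), [311.0, 188.7])
([555.3, 285.5], np.float64(57.5), np.float64(23.0), np.float64(-1.0), [266.0, 186.0])
([411.8, -279.4], np.float64(76.2), np.float64(22.6), np.float64(-0.9), [465.5, 233.0])
([425.5, -158.2], np.float64(105.5), np.float64(22.9), np.float64(-3.7), [422.5, 228.8])
([518.3, -350.3], np.float64(31.1), np.float64(22.7), np.float64(-1.0), [489.5, 195.0])
([535.2, -112.7], np.float64(31.4), np.float64(31.3), np.float64(88.7), [405.5, 190.5])
```

View pics/w14.png

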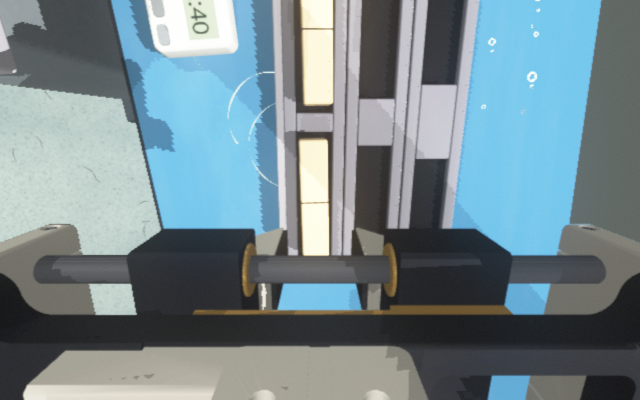

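```bash
python3 -m handwheel '{"translation":[[0,0,0.1],[0.089,0.3,0],[0.089,0.3,0],[0.089,0.3,0],[0.089,0.3,0],[0.089,0.3,0],[0.089,0.3,0],[0.089,0.3,0]],"twist":[0,0,0,0,0,0,0,0]}' && python3 -m handwheel '{"translation":[[0.089,0.3,0],[0.089,0.25,0],[0.089,0.2,0],[0,0,-0.2],[0,0,-0.2],[0,0,0],[0,0,0],[0,0,0]],"twist":[0,0,0,0,0,0,0,0]}';  python3 - <<'E'
from h import *
c=cap('wrist','w15.png'); o=get_obs(); print(o['tool_pos'],o['tcp_rot'])
for b in bars(c,z=32,box=(0,0,640,225)): print(b)
E
```

```text
time: 31.3
tool_pos: [503.0, 26.9, 174.0]
tcp_rot: [3.129, -0.079, -0.088]
contact_force: [0.6, 1.0, 0.0]
grip_width: 36.2
time: 32.3
tool_pos: [544.6, 147.5, 117.0]
tcp_rot: [3.13, -0.084, -0.083]
contact_force: [0.5, -1.2, -1.1]
grip_width: 36.0
[544.72453322 147.53043803 117.175761  ] [ 3.13057173 -0.08489749 -0.08277809]
([543.4, 169.7], np.float64(63.5), np.float64(23.8), np.float64(-3.1), [307.0, 183.1])
([360.3, 210.4], np.float64(40.1), np.float64(39.4), np.float64(-16.7), [32.0, 152.0])
([550.6, 272.6], np.float64(36.1), np.float64(23.7), np.float64(-4.6), [303.5, 30.5])
```

View pics/w15.png

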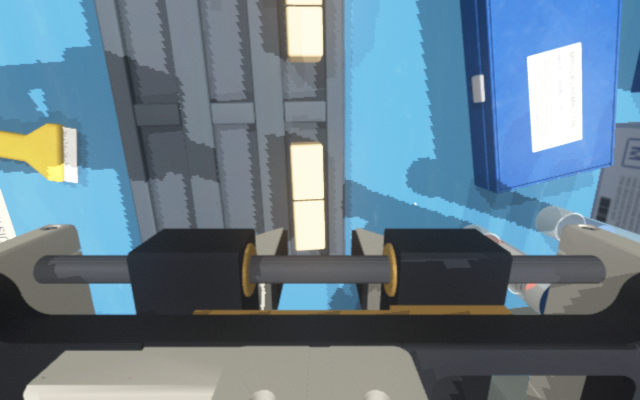

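```bash
python3 - <<'E'
from h import *
c=cap('wrist'); o=get_obs(); print(o['tool_pos'],o['tcp_rot'],o['joint_positions'])
edges(c,32,[(291,200),(324,199),(307,145)])
E
```

```text
[544.64573317 147.56373764 116.99584219] [ 3.13055761 -0.08473708 -0.08269019] [ 0.14454723  0.51358376  1.65401861 -0.03824916  0.89425743  0.25046513]
(291, 200) [530.3 159.1  32. ]
(324, 199) [555.4 157.2  32. ]
(307, 145) [546.2 198.9  32. ]
```

```bash
python3 -m handwheel '{"translation":[[-0.027,0.063,0],[0,0,0],[0,0,-0.12],[0,0,-0.12],[0,0,-0.12],[0,0,-0.1],[0,0,0],[0,0,0]],"twist":[0,0,0,0,0,0,0,0]}'
```

```text
time: 33.4
tool_pos: [541.5, 158.6, 48.6]
tcp_rot: [3.132, -0.09, -0.082]
contact_force: [-0.3, -0.4, -0.6]
grip_width: 35.5
```

```bash
python3 -m handwheel '{"translation":[[0,0,-0.05],[0,0,0],[0,0,0],[0,0,0],[0,0,0],[0,0,0],[0,0,0],[0,0,0]],"twist":[0,0,0,0,0,0,0,0]}' && python3 -m handwheel '{"translation":[[0,0,0],[0,0,0],[0,0,0],[0,0,0],[0,0,0],[0,0,0.1],[0,0,0.2],[0,0,0.2]],"twist":[0,0,0,0,0,0,0,0]}' 255
```

```text
time: 34.4
tool_pos: [542.5, 158.8, 42.3]
tcp_rot: [3.132, -0.093, -0.082]
contact_force: [-0.1, 0.4, 1.2]
grip_width: 35.8
time: 35.4
tool_pos: [540.9, 158.5, 118.6]
tcp_rot: [3.131, -0.088, -0.082]
contact_force: [0.8, -0.1, -0.6]
grip_width: 24.3
```

```bash
python3 -m handwheel '{"translation":[[0,0,0.15],[0,0,0.15],[-0.04,-0.19,0],[-0.04,-0.19,0],[-0.04,-0.19,0],[-0.04,-0.19,0],[-0.04,-0.19,0],[-0.04,-0.19,0]],"twist":[0,0,0,0,0,0,0,0]}' && python3 -m handwheel '{"translation":[[-0.04,-0.19,0],[-0.04,-0.19,0],[-0.04,-0.19,0],[-0.04,-0.19,0],[-0.04,-0.19,0],[0,0,0],[0,0,0],[0,0,0]],"twist":[0,0,0,0,0,0,0,0]}';  python3 - <<'E'
from h import *
c=cap('wrist','w16.png'); o=get_obs(); print(o['tool_pos'],o['tcp_rot'])
E
```

```text
time: 36.4
tool_pos: [505.6, -15.0, 177.1]
tcp_rot: [3.134, -0.103, -0.077]
contact_force: [0.1, -0.2, -1.2]
grip_width: 23.8
time: 37.4
tool_pos: [474.4, -162.4, 184.4]
tcp_rot: [3.132, -0.111, -0.078]
contact_force: [-0.3, -0.3, -1.0]
grip_width: 24.1
[ 474.44854033 -162.33299237  184.35807486] [ 3.13174508 -0.11082179 -0.07781152]
```

View pics/w16.png

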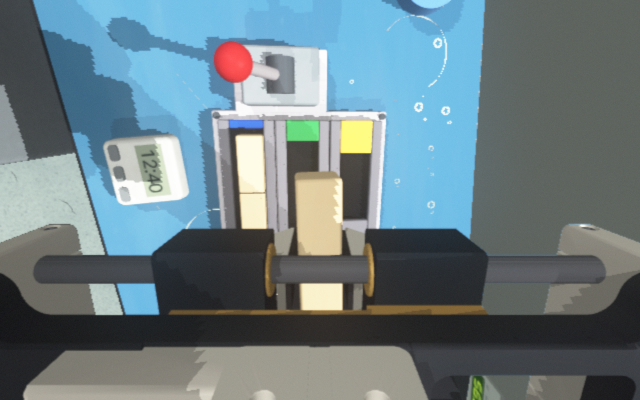

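```bash
python3 - <<'E'
from h import *
c=cap('wrist'); o=get_obs(); print(o['tool_pos'],o['tcp_rot'])
edges(c,o['tool_pos'][2]-10,[(297,235),(343,234),(318,174)])
cv2.imwrite('pics/o7.png',overlay(c,(469.8,-228,-4.75),12,s=3)[300:720,600:1200])
E
```

```text
[ 474.47115007 -162.40185638  184.26025494] [ 3.13170363 -0.11077353 -0.07778746]
(297, 235) [ 464.  -149.4  174.3]
(343, 234) [ 487.9 -151.7  174.3]
(318, 174) [ 477.3 -118.8  174.3]
```

View pics/o7.png

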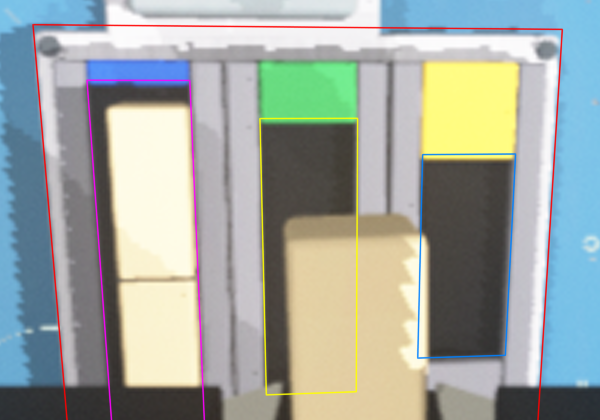

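```bash
python3 -m handwheel '{"translation":[[-0.013,-0.01,-0.1],[0,0,-0.15],[0,0,-0.15],[0,0,-0.15],[0,0,-0.15],[0,0,-0.1],[0,0,0],[0,0,0]],"twist":[0,0,0,0,0,0,0,0]}';  python3 - <<'E'
from h import *
c=cap('wrist','w17.png'); o=get_obs(); print(o['tool_pos'],o['tcp_rot'])
cv2.imwrite('pics/o8.png',overlay(c,(469.8,-228,-4.75),12,s=3)[250:700,650:1350])
E
```

```text
time: 38.5
tool_pos: [474.3, -159.8, 61.9]
tcp_rot: [3.131, -0.113, -0.071]
contact_force: [-0.1, -0.6, -0.4]
grip_width: 23.6
[ 474.24344859 -159.76882676   61.99504816] [ 3.13122522 -0.11285432 -0.07057558]
```

View pics/o8.png

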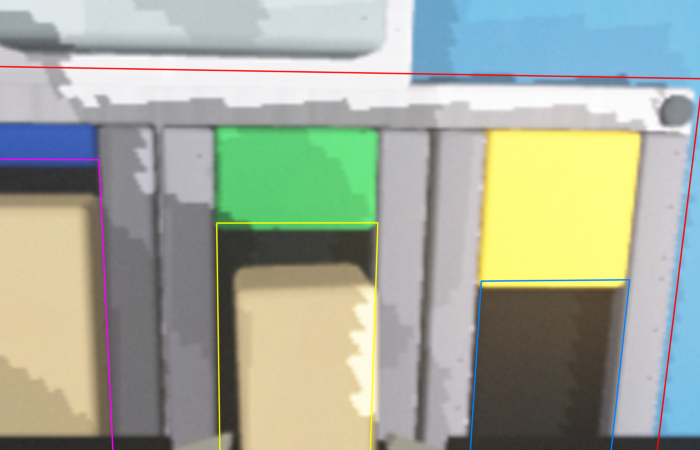

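```bash
python3 - <<'E'
from h import *
c=cap('wrist'); o=get_obs(); z=o['tool_pos'][2]-10
edges(c,z,[(295.7,193),(341.3,193),(318,172.7)])
print(rackpt((0,68+42,0),(469.8,-228,-4.75)),rackpt((0,68,0),(469.8,-228,-4.75)))
E
```

```text
(295.7, 193) [ 465.1 -124.6   52.1]
(341.3, 193) [ 487.8 -126.8   52.1]
(318, 172.7) [ 476.8 -115.5   52.1]
[np.float64(478.9089028263425), np.float64(-118.37779472524625), 0] [np.float64(475.4309581108299), np.float64(-160.23354583015222), 0]
```

```bash
python3 -m handwheel '{"translation":[[-0.005,-0.02,0],[0,0,0],[0,0,-0.05],[0,0,-0.03],[0,0,-0.02],[0,0,0],[0,0,0],[0,0,0]],"twist":[-0.008,0,0,0,0,0,0,0]}'
```

```text
time: 39.6
tool_pos: [473.9, -163.4, 47.0]
tcp_rot: [3.13, -0.115, -0.084]
contact_force: [-0.5, -0.3, -1.3]
grip_width: 23.9
```

```bash
python3 -m handwheel '{"translation":[[0,0,-0.015],[0,0,0],[0,0,0],[0,0,0],[0,0,0],[0,0,0],[0,0,0],[0,0,0]],"twist":[0,0,0,0,0,0,0,0]}' && python3 -m handwheel '{"translation":[[0,0,0],[0,0,0],[0,0,0],[0,0,0],[0,0,0],[0,0,0.1],[0,0,0.2],[0,0,0.2]],"twist":[0,0,0,0,0,0,0,0]}' 155;  python3 - <<'E'
from h import *
c=cap('wrist','w18.png'); o=get_obs(); print(o['tool_pos'],o['tcp_rot'])
E
```

```text
time: 40.6
tool_pos: [474.7, -163.7, 46.5]
tcp_rot: [3.129, -0.117, -0.084]
contact_force: [0.6, 0.2, -0.1]
grip_width: 23.9
time: 41.6
tool_pos: [473.0, -162.9, 121.0]
tcp_rot: [3.132, -0.112, -0.084]
contact_force: [0.8, -0.4, 0.6]
grip_width: 36.1
[ 474.85083674 -163.75756155  124.76728569] [ 3.1292399  -0.11756135 -0.08392826]
```

View pics/w18.png

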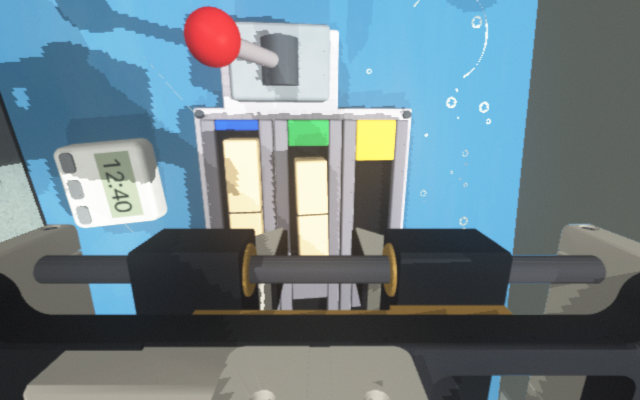

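```bash
python3 -m handwheel '{"translation":[[0,0,0.3],[0.034,0.2,0],[0.034,0.2,0],[0.034,0.2,0],[0.034,0.2,0],[0.034,0.2,0],[0.034,0.2,0],[0.034,0.2,0]],"twist":[0,0,0,0,0,0,0,0]}' && python3 -m handwheel '{"translation":[[0.034,0.2,0],[0.034,0.2,0],[0.034,0.2,0],[0.034,0.2,0],[0.034,0.2,0],[0.034,0.2,0],[0.034,0.2,0],[0,0,0]],"twist":[0,0,0,0,0,0,0,0]}';  python3 - <<'E'
from h import *
c=cap('wrist','w19.png'); o=get_obs(); print(o['tool_pos'],o['tcp_rot'])
for b in bars(c,z=32,box=(0,0,640,225)): print(b)
E
```

```text
time: 42.65
tool_pos: [511.4, 50.4, 171.2]
tcp_rot: [3.128, -0.121, -0.088]
contact_force: [0.9, -0.5, 0.3]
grip_width: 36.2
time: 43.65
tool_pos: [546.7, 269.4, 168.0]
tcp_rot: [3.128, -0.119, -0.085]
contact_force: [0.6, 0.1, -0.3]
grip_width: 36.1
[546.50210224 268.31513457 167.85849178] [ 3.12703762 -0.11845792 -0.0860016 ]
([551.9, 288.8], np.float64(61.5), np.float64(24.3), np.float64(-2.5), [306.5, 173.8])
([833.9, 403.0], np.float64(63.2), np.float64(26.7), np.float64(87.4), [607.0, 16.0])
```

View pics/w19.png

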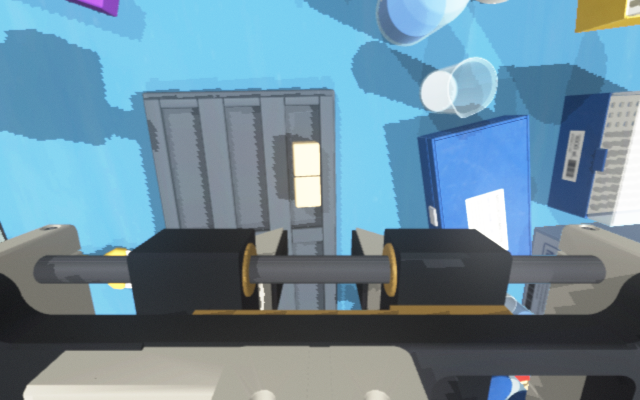

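```bash
python3 -m handwheel '{"translation":[[0.01,0.07,-0.05],[0.01,0.06,-0.15],[0,0,-0.15],[0,0,-0.15],[0,0,-0.15],[0,0,-0.1],[0,0,0],[0,0,0]],"twist":[0,0,0,0,0,0,0,0]}'; python3 - <<'E'
from h import *
c=cap('wrist','w20.png'); o=get_obs(); print(o['tool_pos'],o['tcp_rot'])
E
```

```text
time: 44.7
tool_pos: [549.7, 285.0, 50.2]
tcp_rot: [3.127, -0.118, -0.092]
contact_force: [-0.1, -0.3, -0.1]
grip_width: 36.2
[549.6246314  284.98750729  50.21737344] [ 3.12655174 -0.11757469 -0.09214787]
```

View pics/w20.png

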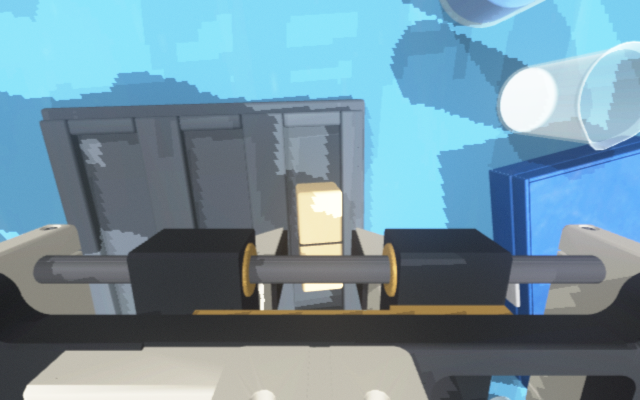

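```bash
python3 -m handwheel '{"translation":[[0,0.02,-0.04],[0,0,-0.02],[0,0,0],[0,0,0],[0,0,0],[0,0,0],[0,0,0],[0,0,0]],"twist":[0,0,0,0,0,0,0,0]}' && python3 -m handwheel '{"translation":[[0,0,0],[0,0,0],[0,0,0],[0,0,0],[0,0,0],[0,0,0.1],[0,0,0.2],[0,0,0.3]],"twist":[0,0,0,0,0,0,0,0]}' 255
```

```text
time: 45.75
tool_pos: [550.6, 288.7, 42.6]
tcp_rot: [3.128, -0.121, -0.092]
contact_force: [-0.5, -0.6, 0.1]
grip_width: 35.8
time: 46.75
tool_pos: [548.3, 287.8, 132.7]
tcp_rot: [3.125, -0.114, -0.092]
contact_force: [1.5, -0.4, -0.1]
grip_width: 24.3
```

```bash
python3 -m handwheel '{"translation":[[0,0,0.2],[-0.01,-0.2,0],[-0.01,-0.2,0],[-0.01,-0.2,0],[-0.01,-0.2,0],[-0.01,-0.2,0],[-0.01,-0.2,0],[-0.01,-0.2,0]],"twist":[0,0,0,0,0,0,0,0]}' && python3 -m handwheel '{"translation":[[-0.01,-0.2,0],[-0.01,-0.2,0],[-0.01,-0.2,0],[-0.01,-0.2,0],[-0.01,-0.2,0],[-0.01,-0.2,0],[-0.01,-0.2,0],[0,0,0]],"twist":[0,0,0,0,0,0,0,0]}';  python3 - <<'E'
from h import *
c=cap('wrist','w21.png'); o=get_obs(); print(o['tool_pos'],o['tcp_rot'])
E
```

```text
time: 47.75
tool_pos: [539.9, 75.0, 178.2]
tcp_rot: [3.132, -0.132, -0.088]
contact_force: [0.0, -0.1, -0.0]
grip_width: 24.3
time: 48.75
tool_pos: [529.3, -143.8, 187.6]
tcp_rot: [3.13, -0.143, -0.089]
contact_force: [-0.8, 0.7, -1.0]
grip_width: 24.1
[ 529.29565656 -142.79253012  187.52151155] [ 3.13081058 -0.14297497 -0.08820566]
```

View pics/w21.png

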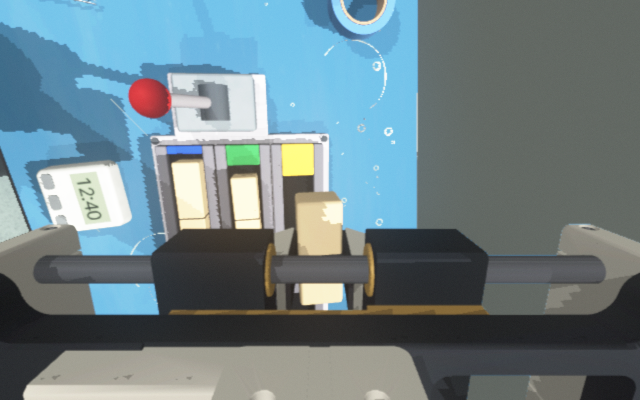

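```bash
python3 -m handwheel '{"translation":[[-0.013,-0.08,0],[-0.01,-0.08,-0.1],[0,0,-0.15],[0,0,-0.15],[0,0,-0.15],[0,0,-0.15],[0,0,-0.1],[0,0,0]],"twist":[0,0,0,0,0,0,0,0]}';  python3 - <<'E'
from h import *
c=cap('wrist','w22.png'); o=get_obs(); print(o['tool_pos'],o['tcp_rot'])
cv2.imwrite('pics/o9.png',overlay(c,(469.8,-228,-4.75),12,s=3)[250:750,550:1250])
E
```

```text
time: 49.8
tool_pos: [523.0, -166.4, 59.1]
tcp_rot: [3.132, -0.138, -0.084]
contact_force: [0.2, 0.2, -0.4]
grip_width: 24.3
[ 523.40866549 -166.61842773   59.78004321] [ 3.13189532 -0.13956863 -0.08391289]
```

View pics/o9.png

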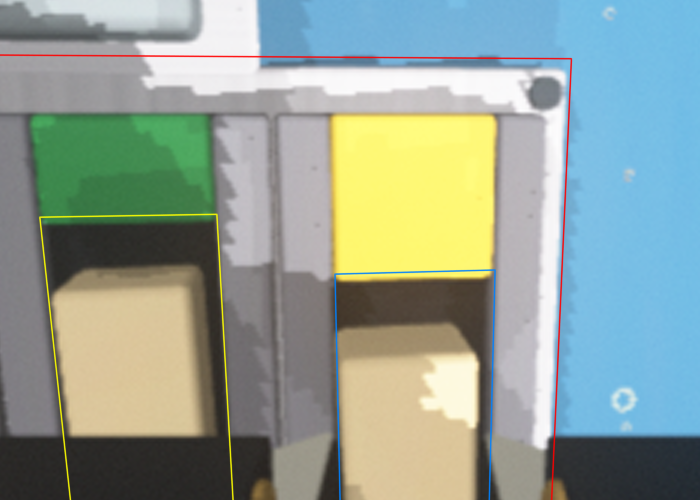

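```bash
python3 - <<'E'
from h import *
c=cap('wrist'); o=get_obs(); z=o['tool_pos'][2]-9.5; print(o['tool_pos'])
edges(c,z,[((341+550)/3,(358+250)/3),((477+550)/3,(358+250)/3)]); edges(c,z-24,[((342+550)/3,(328+250)/3),((455+550)/3,(324+250)/3)])
print(rackpt((54,68+30,0),(469.8,-228,-4.75)))
E
```

```text
[ 523.95309537 -166.85767055   60.61759174]
(297.0, 202.66666666666666) [ 515.  -135.9   51.1]
(342.3333333333333, 202.66666666666666) [ 537.7 -138.7   51.1]
(297.3333333333333, 192.66666666666666) [ 516.7 -136.9   27.1]
(335.0, 191.33333333333334) [ 538.6 -138.7   27.1]
[np.float64(531.7297414710752), np.float64(-134.80822396087842), 0]
```

```bash
python3 -m handwheel '{"translation":[[0.02,0.018,0],[0,0,0],[0,0,-0.05],[0,0,-0.02],[0,0,0],[0,0,0],[0,0,0],[0,0,0]],"twist":[0,0,0,0,0,0,0,0]}';  python3 - <<'E'
from h import *
c=cap('wrist','w23.png'); o=get_obs(); print(o['tool_pos'],o['tcp_rot'])
cv2.imwrite('pics/o10.png',overlay(c,(469.8,-228,-4.75),12,s=3)[250:750,550:1250])
E
```

```text
time: 50.9
tool_pos: [528.2, -164.5, 51.3]
tcp_rot: [3.13, -0.145, -0.083]
contact_force: [-1.0, -0.5, -1.0]
grip_width: 24.2
[ 528.22829631 -164.45891237   51.32822388] [ 3.12982603 -0.1447008  -0.08334425]
```

View pics/o10.png

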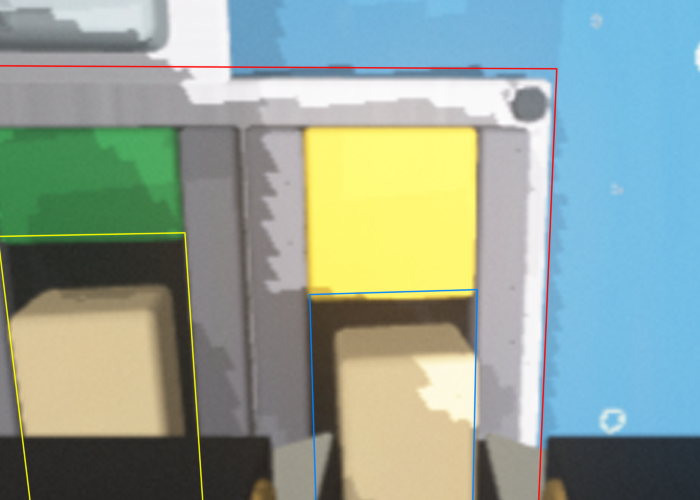

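```bash
python3 -m handwheel '{"translation":[[-0.006,0,0],[0,0,0],[0,0,-0.03],[0,0,-0.015],[0,0,0],[0,0,0],[0,0,0],[0,0,0]],"twist":[0,0,0,0,0,0,0,0]}' && python3 -m handwheel '{"translation":[[0,0,0],[0,0,0],[0,0,0],[0,0,0],[0,0,0],[0,0,0.1],[0,0,0.2],[0,0,0.2]],"twist":[0,0,0,0,0,0,0,0]}' 155;  python3 - <<'E'
from h import *
c=cap('wrist','w24.png'); o=get_obs(); print(o['tool_pos'],o['tcp_rot'])
cv2.imwrite('pics/o11.png',overlay(c,(469.8,-228,-4.75),12,s=2)[150:500,250:900])
E
```

```text
time: 51.95
tool_pos: [528.0, -164.7, 46.8]
tcp_rot: [3.129, -0.148, -0.083]
contact_force: [-1.0, 1.0, 3.8]
grip_width: 24.0
time: 52.95
tool_pos: [526.4, -164.0, 122.7]
tcp_rot: [3.131, -0.142, -0.083]
contact_force: [0.9, -0.5, -0.5]
grip_width: 35.9
[ 528.44173538 -164.88804634  126.87242964] [ 3.12822276 -0.14887853 -0.08288359]
```

View pics/o11.png

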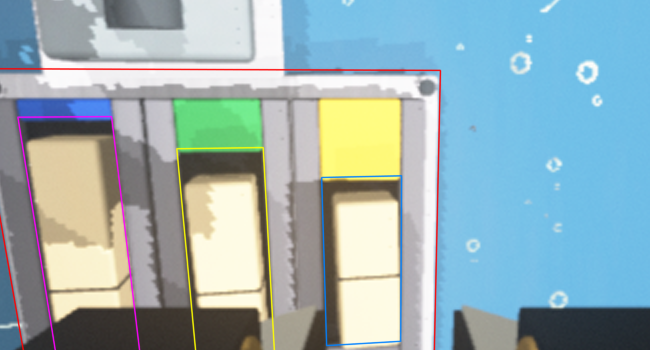

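The short bar is seated in the yellow pocket. I move over the lever and check all four bars from the top before locking.

```bash
python3 -m handwheel '{"translation":[[0,0,0.2],[0,0,0.1],[-0.15,0.15,0],[-0.15,0.15,0],[-0.15,0.2,0],[-0.15,0.2,0],[0,0,0],[0,0,0]],"twist":[0,0,0,0,0,0,0,0]}' 90;  python3 - <<'E'
from h import *
c=cap('wrist','w25.png'); o=get_obs(); print(o['tool_pos'],o['tcp_rot'])
print([(round(x['score'],2),w(c,x['position']).round(1)) for x in spot_point('wrist','lock_tip')])
c=cap('top','t25.png')
for b in bars(c): print(b)
for b in bars(c,36,(390,175,505,250)): print(b)
print([(round(x['score'],2),w(c,x['position']).round(1)) for x in spot_point('top','lock_tip')])
cv2.imwrite('pics/o12.png',overlay(c,(469.8,-228,-4.75),12,s=4)[640:1040,1440:2060])
E
```

```text
time: 54.0
tool_pos: [437.9, -58.6, 182.9]
tcp_rot: [3.123, -0.164, -0.083]
contact_force: [0.8, 0.1, 0.4]
grip_width: 59.1
[437.7371274  -58.6818304  182.68804817] [ 3.12321446 -0.16308768 -0.08335233]
[(0.75, array([430.4, -53. ,  87.8])), (0.73, array([ 476.1, -164.7,   25.9]))]
([411.5, -293.4], np.float64(105.0), np.float64(24.0), np.float64(-3.7), [470.5, 233.0])
([427.0, -168.2], np.float64(86.1), np.float64(23.4), np.float64(-4.0), [426.0, 228.2])
([478.8, -168.1], np.float64(76.5), np.float64(22.7), np.float64(-1.0), [425.5, 210.0])
([514.0, -350.1], np.float64(31.2), np.float64(31.1), np.float64(88.3), [489.5, 196.5])
([534.5, -146.2], np.float64(100.6), np.float64(25.4), np.float64(-7.6), [417.3, 190.6])
[]
```

View pics/o12.png

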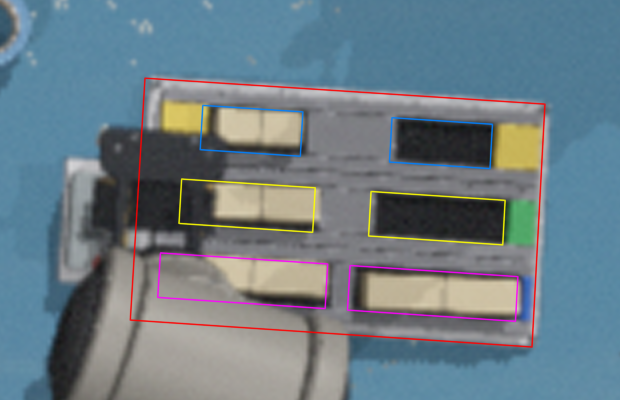

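View pics/t25.png

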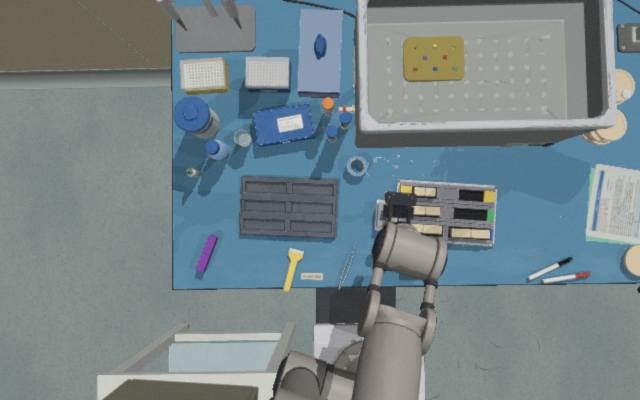

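View pics/w25.png

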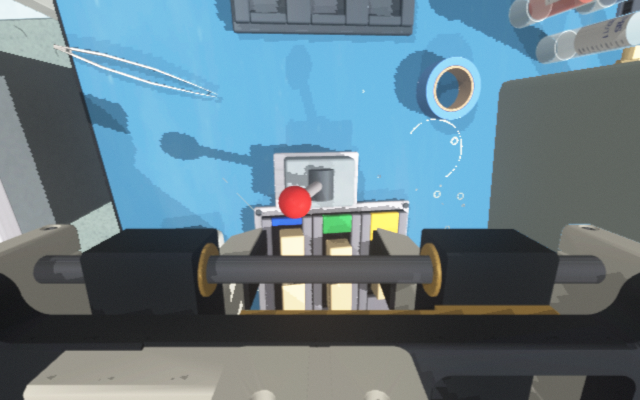

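```bash
python3 -m handwheel '{"translation":[[-0.06,0,0],[0,0,-0.1],[0,0,-0.15],[0,0,-0.15],[0,0,-0.12],[0,0,-0.04],[0,0,0],[0,0,0]],"twist":[0,0,0,0,0,0,0,0]}';  python3 - <<'E'
from h import *
c=cap('scene','s26.png'); o=get_obs(); print(o['tool_pos'],o['tcp_rot'])
cv2.imwrite('pics/s26c.png',cv2.resize(c['img'][150:260,300:480,::-1],None,fx=4,fy=4))
E
```

```text
time: 55.2
tool_pos: [426.9, -61.0, 96.1]
tcp_rot: [3.123, -0.162, -0.087]
contact_force: [-0.1, 0.4, 0.8]
grip_width: 59.2
[426.93241064 -61.02593626  96.1867571 ] [ 3.12315129 -0.1616986  -0.08724344]
```

View pics/s26c.png

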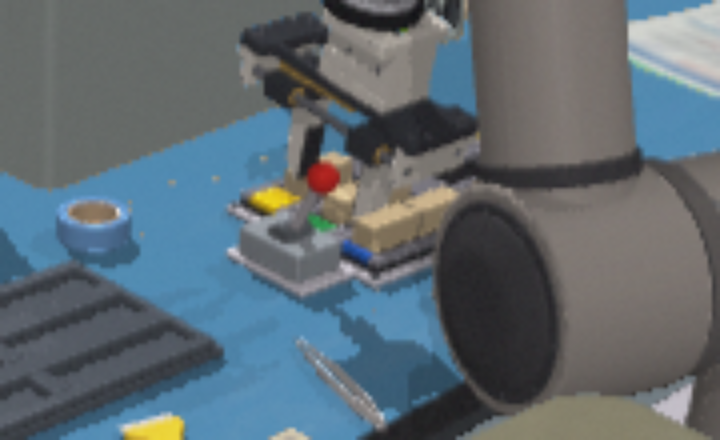

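```bash
python3 -m handwheel '{"translation":[[0.1,0,0],[0.1,0,0],[0.1,0,0],[0.1,0,0],[0.1,0,0],[0.07,0,0],[0,0,0],[0,0,0]],"twist":[0,0,0,0,0,0,0,0]}';  python3 - <<'E'
from h import *
c=cap('scene','s27.png'); o=get_obs(); print(o['tool_pos'],o['tcp_rot'])
print([(round(x['score'],2),w(c,x['position']).round(1)) for x in spot_point('scene','lock_tip')])
cv2.imwrite('pics/s27c.png',cv2.resize(c['img'][150:260,300:480,::-1],None,fx=4,fy=4))
E
```

```text
time: 56.25
tool_pos: [509.8, -60.5, 97.1]
tcp_rot: [3.122, -0.146, -0.083]
contact_force: [-2.1, -0.2, 3.3]
grip_width: 59.2
[509.91052499 -60.54219565  97.08463786] [ 3.12170796 -0.1464339  -0.08322208]
[(0.55, array([500.4, -57.9,  86.2]))]
```

View pics/s27c.png

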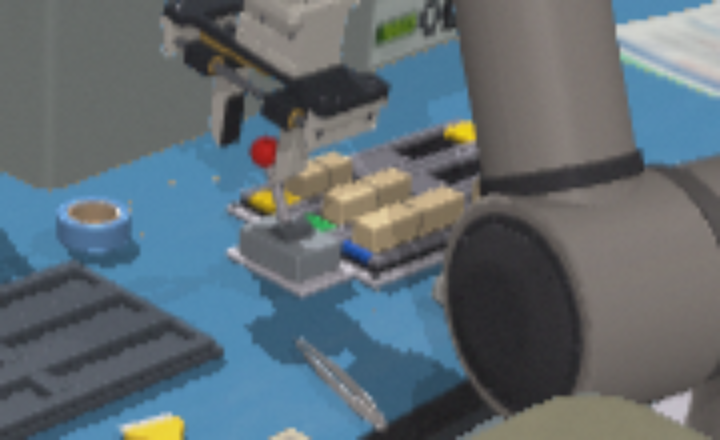

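The lever is thrown over (ball at x≈500, which is the locked stop). I back off, rise clear and check.

```bash
python3 -m handwheel '{"translation":[[-0.1,0,0],[0,0,0],[0,0,0.15],[0,0,0.2],[0,0,0.3],[0,0,0.2],[-0.1,0.25,0],[-0.1,0.25,0]],"twist":[0,0,0,0,0,0,0,0]}'; python3 -m handwheel '{"translation":[[-0.1,0.25,0],[-0.1,0.25,0],[0,0,0],[0,0,0],[0,0,0],[0,0,0],[0,0,0],[0,0,0]],"twist":[0,0,0,0,0,0,0,0]}'; python3 - <<'E'
from h import *
c=cap('scene','s28.png'); o=get_obs(); print(o['tool_pos'],o['tcp_rot'])
print([(round(x['score'],2),w(c,x['position']).round(1)) for x in spot_point('scene','lock_tip')])
t=cap('top'); print([(round(x['score'],2),w(t,x['position']).round(1)) for x in spot_point('top','lock_tip')])
for b in bars(t,36,(390,175,505,250)): print(b)
for k,(x,L) in ROW.items(): print(k,[np.round(rackpt((x,y,12),(471,-231,-4.85)),1).tolist() for y in (68,-68)])
for l in ['beaker_glass','reagent_2','tape_1','dropper_0']: print(l,[(round(x['score'],2),w(t,x['position']).round(0)) for x in spot_point('top',l)[:1]])
a=cv2.resize(c['img'][150:260,300:480,::-1],None,fx=3,fy=3); b=overlay(t,(470.5,-230,-4.8),12,s=4)[640:1040,1440:2060]
cv2.imwrite('pics/s28c.png',a); cv2.imwrite('pics/o28.png',b)
E
```

```text
time: 57.35
tool_pos: [472.0, 14.0, 231.1]
tcp_rot: [3.122, -0.159, -0.089]
contact_force: [0.8, -1.0, 0.4]
grip_width: 59.5
time: 58.35
tool_pos: [445.4, 91.3, 233.1]
tcp_rot: [3.124, -0.167, -0.09]
contact_force: [0.4, -0.4, 0.3]
grip_width: 59.3
[445.40509199  91.31700285 233.10833683] [ 3.12386627 -0.16688557 -0.08992583]
[(0.54, array([494. , 228.2,  -3. ])), (0.38, array([501.9, -59.5,  86.5]))]
[(0.52, array([500.1, -60.7,  93.5]))]
([411.8, -293.4], np.float64(105.1), np.float64(23.2), np.float64(-4.1), [470.4, 232.9])
([427.7, -158.2], np.float64(106.2), np.float64(23.9), np.float64(-4.9), [422.5, 228.1])
([478.8, -165.2], np.float64(82.2), np.float64(22.7), np.float64(-1.0), [424.5, 210.0])
([514.0, -350.1], np.float64(31.2), np.float64(31.1), np.float64(88.3), [489.5, 196.5])
([532.8, -168.0], np.float64(56.8), np.float64(22.8), np.float64(-1.0), [425.0, 191.0])
([534.2, -113.3], np.float64(32.1), np.float64(30.4), np.float64(82.4), [405.7, 190.9])
long [[422.9, -158.7, 12.0], [411.4, -294.2, 12.0]]
medium [[476.7, -163.2, 12.0], [465.3, -298.8, 12.0]]
short [[530.6, -167.8, 12.0], [519.1, -303.3, 12.0]]
beaker_glass [(0.78, array([695., 348.,   1.]))]
reagent_2 [(0.9, array([657., 422.,   1.]))]
tape_1 [(0.75, array([610.,  21.,   0.]))]
dropper_0 [(0.62, array([608.,  26.,  -1.]))]
```

View pics/s28c.png

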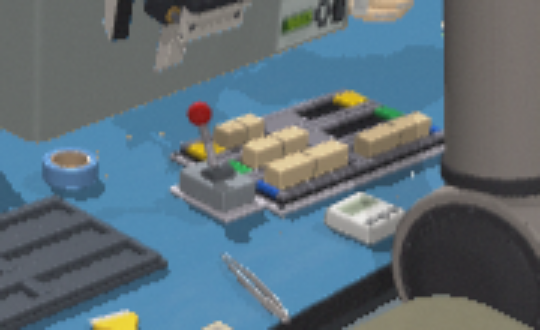

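View pics/o28.png

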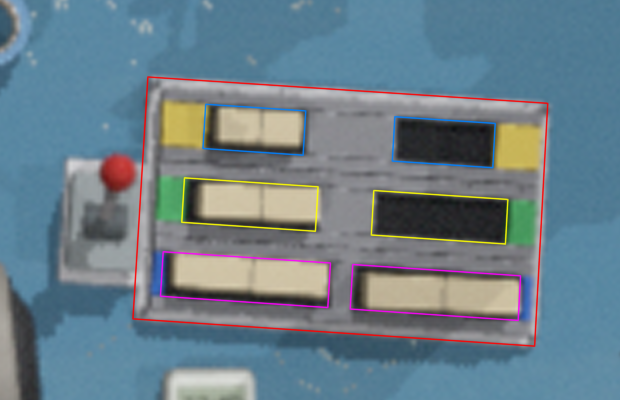

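Everything looks in place, but long bar "a" measures about 4–5 mm off in x in the coarse top view. I take a closer wrist look before handing in.

```bash
python3 -m handwheel '{"translation":[[0,-0.25,0.05],[0,-0.25,0],[0,-0.25,0],[0,-0.25,0],[0,-0.25,0],[0,-0.25,0],[0,-0.25,0],[0,-0.25,0]],"twist":[0,0,0,0,0,0,0,0]}'; python3 - <<'E'
from h import *
c=cap('wrist','w29.png'); o=get_obs(); print(o['tool_pos'],o['tcp_rot'])
cv2.imwrite('pics/o29.png',overlay(c,(469.8,-228,-4.75),12,s=4)[330:930,900:1700])
E
```

```text
time: 59.75
tool_pos: [444.9, -215.0, 241.7]
tcp_rot: [3.124, -0.17, -0.082]
contact_force: [1.0, 0.1, -0.9]
grip_width: 59.5
[ 445.27427489 -219.04169115  241.79034204] [ 3.12040924 -0.17083938 -0.08358506]
```

View pics/o29.png

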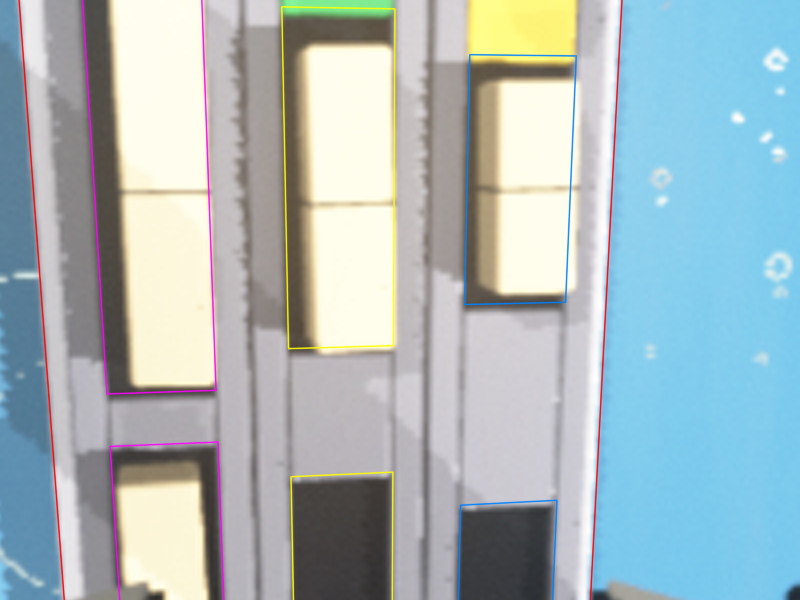

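```bash
python3 - <<'E'
from h import *
c=cap('wrist')
edges(c,36,[(312,133.3),(266.25,130),(357.5,129.25)])
for k,(x,L) in ROW.items(): print(k,[np.round(rackpt((x,y,12),(469.8,-228,-4.75)),1).tolist() for y in (68,-68)])
print(get_obs()['contact_force'])
E
```

```text
(312, 133.3) [ 475.6 -169.8   36. ]
(266.25, 130) [ 426.  -161.6   36. ]
(357.5, 129.25) [ 528.2 -170.1   36. ]
long [[421.6, -155.8, 12.0], [410.4, -291.3, 12.0]]
medium [[475.4, -160.2, 12.0], [464.2, -295.8, 12.0]]
short [[529.2, -164.7, 12.0], [518.0, -300.2, 12.0]]
[ 0.28307719 -0.08250953  0.52095848]
```

```bash
python3 - <<'E'
from h import *
c=cap('scene','s30.png'); cv2.imwrite('pics/s30c.png',cv2.resize(c['img'][150:260,300:480,::-1],None,fx=4,fy=4))
E
```

```text
(no output)
```

View pics/s30c.png

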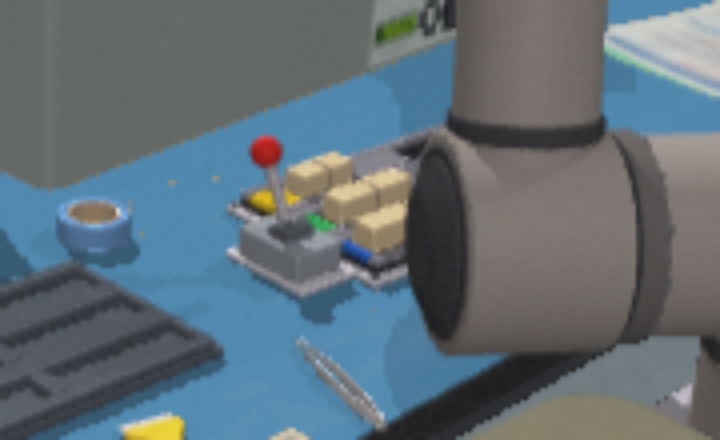

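The bars lie flat and level, the lever stands over at (265,150), and the robot is clear. I hand the job in.

```bash
python3 -c "
from plant import *
print(close_job())"
```

```text
the job is handed in; nothing more can be done
None
```

I released the lever, moved all four bars present from the tray into their matching rows, and locked the lever again. The job was handed in at about 60 s. The two long bars are in the blue row, the medium in the green +y pocket and the short in the yellow +y pocket. The purple look-alike was never touched.

**Last checks:**
- **Lever:** the ball reads x ≈ 500 mm from both the top and scene cameras, which is the fully locked position.
- **Tray and bystanders:** the tray is empty. The beaker, reagent bottle and tape read within about 3 mm of where they started. The dropper's network report was wrong in the last check (it pointed at the tape), but in the top picture the dropper looked unmoved.
- **Bars:** all four look flat in their pockets, within the 10 mm limit as far as the cameras agree.

**What disagreed or was off:**
- **Camera offsets:** the wrist and top cameras differed by about 4 mm in y on where the rack sits. In the last wrist view, all three +y bars also read about 5.5–9.5 mm low in y, and the medium one was the worst. The top view puts the medium bar only about 2–3 mm off, so I took most of that reading as camera offset. The close-up overlay looks more like 5 mm off.
- **Long bar "a":** it lies against the +x wall of its pocket, about 4–5 mm off centre.
- **Tool tilt:** the gripper drifted to about 0.17 rad of pitch over the run and could not be corrected through this interface. It caused no visible harm.

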